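# Load the embossing plate face down and set the press

## Robot

A 6-joint arm with a two-finger parallel gripper is mounted at the origin on the work surface. World frame = base frame: x ahead of the robot, y to its left, z up, the work surface at z = 0. Lengths are in m, angles in degrees, forces in N, time in s.
With the tool pointing down it reaches from about 0.375 to 0.9 m from the base axis. Payload 3.1 kg.
Tool frame: the origin (TCP) lies between the finger pads; the fingertips stand bot.tip_extent ahead of it and the grasp point (between the pads) lies 2 mm behind it (bot.tip_extent is the distance from the TCP to the fingertips, in m); z points along the fingers, y is the direction in which the jaws open and shut (so a half turn about z gives the same grasp; the last joint's range is limited). The gripper opens to 87 mm and grips with 3 to 60 N. Pads are 19 mm wide; open, the fingers measure 117 mm over their backs; the gripper's body (75 mm by 190 mm) begins 51 mm behind the grasp point.
Start: joints at [-79.441, 30.224, 82.088, -0, 67.689, -10.227], TCP at [0.222, -0.584, 0.24] pointing down, gripper open.
Joint ranges: [-176.69, 176.69], [-43.24, 126.21], [12.49, 139.97], [-82, 262], [0, 151.66], [-163.58, 163.58]. Speed limits (degrees/s): [159.86, 159.86, 180, 180, 180, 180].

## Interface

Orientations are given as a 3x3 rotation matrix whose columns are the frame's x, y, z axes.
In Python, from rig import bot, imaging, recognise, masks_of, mark_of gives the robot as it stands.
- The arm moves only by the tool send_rows, never from a script. Its argument "plan" is a list that holds one entry, the list of rows, each a list of 5 numbers: the shift along the world's x, y, z normalised to -1 to 1, where 1 is 0.03 m, then the turn about the world's z normalised to -1 to 1, where 1 is 0.1 rad, then the closure, from -1 (fully open) to 1 (shut). A call has 1 to 20 rows; each row shifts and turns the commanded pose from where the row before left it; what a row does not reach is not made up. A row lasts 1/10 s, in which the tool goes at most 50 mm and 8.59 degrees, less where a joint would pass 70% of its speed; a pose out of reach is approached as far as the arm can. A call with a number of a shift or a turn outside -1 to 1 is refused whole. A call with a gripper value outside its range is refused whole. The fingers move at their own pace and stop on an object; the grip force is fixed at half the most. Time passes only in rows, so rows that do not move let the fingers close. It gives the time, the measured TCP pose, the force and the opening at its end, in the units of the state.
- bot.read_state(): the state, without advancing time (a new reading comes with each control period).
- imaging.capture(name): name is "scene" or "side" or "wrist"; returns a dict with "img" (420x560x3 uint8, blue, green, red), "mtx" (3x3 intrinsics, pixels), "distortion" ([k1, k2, p1, p2, k3] as OpenCV has them; the pictures are not rectified), "pose" (4x4, takes a point from camera to world coordinates); the wrist camera has in their place "T_tool_cam" (4x4, takes a point from camera to tool coordinates, whose origin is the TCP and whose axes are the flange's). Camera axes: x right, y down, z forward; pixel columns grow to the right and rows downward; lengths in m; the calibration is good to about 2 mm. A picture is of the moment at which its call begins: read the wrist's pose just before it. There is no depth.
- bot.hand_in(): hands the job in, once; it reports no verdict.
Trained networks look in the newest picture that a camera, given by its name, has taken for a name from the list of things; names that differ only in an ending like _2 or _b are one class to them, and where a whole thing is asked for, a point or a joint stands for the part that bears it (a point fixed in the world has none). Each returns a list of dicts, best first, with "conf" (0 to 1); they miss things now and then, are a little off and sometimes report something else, mostly with a low value. They report only what shows in the picture. A call takes as long as a camera call. They do not tell look-alikes from the thing itself.
- recognise(camera, target): "at" ([x, y, z] in m, in world coordinates, good to about 4 mm: the middle of the surface that is visible of it).
- masks_of(camera, target): "region" (420x560 bool, what is visible of it).
- mark_of(camera, target): "at" ([x, y, z] in m, in world coordinates, good to about 4 mm: a listed point, or the origin of a listed thing).
The state is a dict: "time_s": time; "joint_positions": joint angles; "qvel": joint speeds; "tau": joint torques, N m; "position": TCP position; "tcp_rot": TCP orientation; "force": force on the tool from outside, world axes, zero at the start; "moment": the same for the moment, N m; "opening": opening from 0.0 (shut) to 1.0 (fully open).
Only numpy, scipy, OpenCV 4.12 (cv2) and the standard library are available. Lean on these libraries where they do the work, as an engineer would, in place of code of your own. Each camera call takes 0.05 s, during which the arm holds its last target.

## Task

Get the stamping press ready: take the aluminium embossing plate that lies relief up on the wooden block, turn it over (the slotted stand will hold it on end while you change your grip) and lay it gently, relief down, on the steel bar of the loading bed, centred and square, with its ends flush with the bar's ends. Also set the unmarked selector: turn it anticlockwise fully back to its end stop and from there clockwise to the third click. Leave everything else on the bench standing where it is.

Things in the scene. Friction and masses are not known exactly. Their poses are not given: they have to be found in the camera images.
- plate: embossing plate, bare aluminium, 96 (x) x 52 (y) x 8 mm, plus a 2 mm raised relief on its face (outline 76 x 30 mm with disc and bars); back plain, sides square, outer 10 mm of the face bare. 0.09 to 0.18 kg. Origin at the centre of the back; z points out of the relief face. Starts face up, about centred on the block, long sides along the block's x
- block: fixed dark wooden block, 72 (x) x 34 (y) x 34 mm tall, narrower and shorter than the plate lying on it, so fingers can pass down both sides. Origin at the centre of its underside, z up
- stand: fixed wooden stand, 70 (x) x 42 (y) x 34 mm tall, with one slot in the middle running right through along y: 15 mm wide (in x), floor 8 mm above the bench (26 deep). A plate let down on end into it stands upright, leaning at most about 11 degrees; the stand is narrower than the plate. Origin at the centre of its underside, z up
- bed: loading bed of the press, fixed: a flat steel bar 96 (x) x 34 (y) mm, its top 34 mm above the bench, on a grey foot 126 x 80 x 5 mm. The plate goes on top of the bar. Origin at the centre of the foot's underside, z up
- selector_box: grey control box of the press, 100 x 100 x 42 mm tall, fixed, the unmarked selector in the middle of its top. Origin at the centre of its underside, z up
- selector (a joint): turn of the selector, rad: 0 at its anticlockwise end stop, growing clockwise seen from above to 1.8 at the other stop. Detent clicks every 0.36 (0, 0.36, ... 1.8), about 0.1 N m to turn past one; let go, it springs into the nearest click. Starts in one of clicks 1 to 4
- selector_grip (a point): on the selector's axis at mid grip, 62 mm above the bench. The grip is a straight upright bare-metal bar 46 long, 13 thick, from 50 to 72 mm above the bench, on a black 54 mm disc (44 to 50 mm). The point's x runs along the bar and turns with it; at joint 0 the bar lies along the box's x
- blank: plain aluminium blank, 60 x 40 x 8, without relief, lying flat: a bystander, not the plate. Sizes in mm; origin at its underside
- folder: white bone folder, a flat stick 130 x 20 x 6, lying flat along its own x: a bystander. Sizes in mm; origin at its underside
- awl: wood-handled awl, 150 long, lying along its own x, at most 30 high: a bystander. Sizes in mm
- slicker: turned wooden edge slicker, 32 diameter, 60 tall, standing: a bystander. Sizes in mm; origin at its underside
- tin: closed tin, 56 diameter, 55 tall, standing: a bystander. Sizes in mm; origin at its underside
- mallet: wooden mallet, 240 long, lying along its own x, 26 high, head 80 wide at its +x end: a bystander. Sizes in mm
- jar: closed glass jar, 68 diameter, 95 tall, standing: a bystander. Sizes in mm; origin at its underside
Not all that is in view belongs to the job. What is shaped like the plate but red or yellow is not meant.

How it is judged:
By the outcome, as a careful person would: the job done as asked, in the order asked, and still so for the second after the job is handed in, with the robot touching nothing.
It also fails if it takes over 72 s, if anything falls off the work surface, if the arm or the gripper's body presses on something with over 40 N, if the wrist force passes 120 N, or if a joint passes its speed limit or range.

## Working session

There is one attempt and no reset: what is moved stays moved. The work goes in short steps, Python scripts to look and compute and a tool call to move; the robot and the scene stay as the last step left them, time stands still between calls to the robot, and variables do not carry over. Pictures are saved under pics/ and viewed, and the job is handed in when it is done.

Besides the shell and the picture viewer there is one more tool, called after ">>>" as a command line: name --argument value ..., lists and objects as JSON in quotes. send_rows: Moves the arm, as the interface text tells. Its arguments: {"type":"object","properties":{"plan":{"type":"array"}},"required":["plan"]}

```bash
ls; mkdir -p pics; python3 - <<'E'
from rig import bot, imaging, recognise, masks_of, mark_of
import cv2
s=bot.read_state(); print(s); print(bot.tip_extent)
for c in ["scene","side","wrist"]:
    r=imaging.capture(c); cv2.imwrite(f"pics/a_{c}.png",r["img"])
    print(c,{k:v for k,v in r.items() if k!="img"})
E
```

```text
pics
{'time_s': 0.0, 'joint_positions': array([-7.94409393e+01,  3.02786273e+01,  8.21565991e+01,  7.61980314e-04,
        6.76908236e+01, -1.02270722e+01]), 'qvel': array([ 0.13244726, -0.04365551,  0.11970448,  0.00915227,  0.01082334,
       -0.15795886]), 'tau': array([ 5.46308329e-04, -4.40044570e+01, -1.76594371e+01,  6.32212101e-02,
        5.82743017e-02, -1.79556300e-04]), 'position': array([ 0.22170216, -0.5836018 ,  0.23857407]), 'tcp_rot': array([[ 9.34913469e-01,  3.54875544e-01, -3.91049892e-04],
       [ 3.54875531e-01, -9.34911049e-01,  2.16498721e-03],
       [ 4.02704149e-04, -2.16284974e-03, -9.99997580e-01]]), 'force': array([-0.2179786 , -0.15506027, -0.03058731]), 'moment': array([-0.00885507,  0.0144711 , -0.02194584]), 'opening': 1.0018296542649423}
0.017
scene {'mtx': array([[474.59381328,   0.        , 287.17818786],
       [  0.        , 474.59381328, 217.83111286],
       [  0.        ,   0.        ,   1.        ]]), 'distortion': array([-0.12386867,  0.        ,  0.        ,  0.        ,  0.        ]), 'pose': array([[-0.55121727,  0.50187799, -0.66654182
[... 613 characters left out ...]
.7547739 ,  0.79027462],
       [ 0.        ,  0.        ,  0.        ,  1.        ]])}
wrist {'mtx': array([[292.17952692,   0.        , 279.64086427],
       [  0.        , 292.17952692, 209.9221065 ],
       [  0.        ,   0.        ,   1.        ]]), 'distortion': array([-0.02340982,  0.        ,  0.        ,  0.        ,  0.        ]), 'T_tool_cam': array([[-7.25768801e-04, -9.52183628e-01, -3.05525467e-01,
         8.43717333e-02],
       [ 9.99999349e-01, -4.22145991e-04, -1.05983907e-03,
         1.67359128e-04],
       [ 8.80185062e-04, -3.05526037e-01,  9.52183315e-01,
        -1.45552233e-01],
       [ 0.00000000e+00,  0.00000000e+00,  0.00000000e+00,
         1.00000000e+00]])}
```

View pics/a_scene.png

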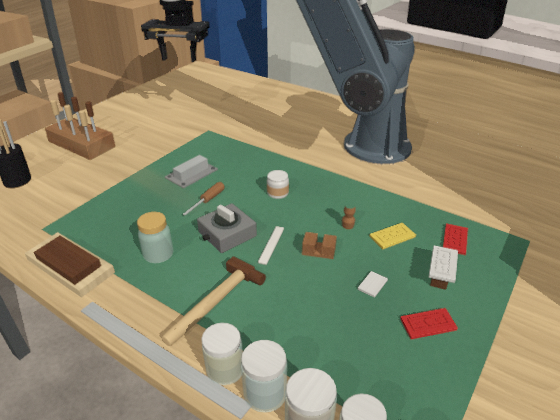

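View pics/a_side.png

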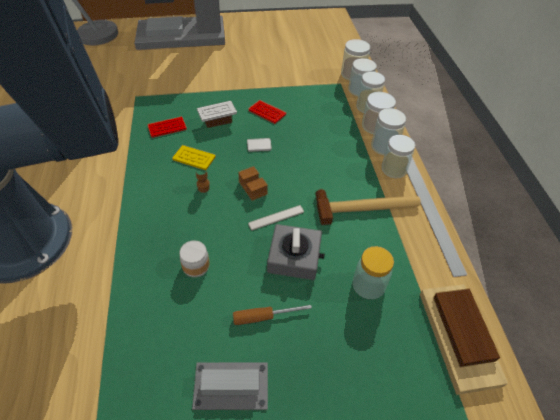

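```bash
python3 - <<'E'
from rig import bot, imaging, recognise, masks_of, mark_of
import numpy as np, cv2
np.set_printoptions(precision=4,suppress=True)
for c in ["scene","side"]:
    r=imaging.capture(c)
    for n in ["plate","block","stand","bed","selector_box","selector_grip","blank","folder","awl","slicker","tin","mallet","jar"]:
        print(c,n,[(d["at"],round(d["conf"],2)) for d in mark_of(c,n)][:4])
    M={}
    for n in ["plate","block","stand","bed","selector","blank","selector_box"]:
        for i,d in enumerate(masks_of(c,n)[:4]):
            m=d["region"].astype(np.uint8); M[f"{n}{i}"]=m
            ys,xs=np.nonzero(m); print("mask",n,i,round(d["conf"],2),m.sum(),xs.mean().round(1),ys.mean().round(1), cv2.minAreaRect(np.c_[xs,ys].astype(np.float32)))
    np.savez(f"m_{c}.npz",img=r["img"],**M)
    im=r["img"]
    cv2.imwrite(f"pics/b_{c}.png",cv2.resize(im[190:350,270:540] if c=="scene" else im[80:230,110:330],None,fx=2.9,fy=2.9,interpolation=cv2.INTER_CUBIC))
E
```

```text
scene plate [([0.4511, 0.352, 0.0324], 0.93), ([0.5864, 0.3793, 0.0028], 0.91), ([0.3105, 0.342, -0.0023], 0.82), ([0.3822, 0.2162, 0.0007], 0.58)]
scene block [([0.4468, 0.3544, 0.0006], 0.44)]
scene stand [([0.517, 0.0962, -0.0039], 0.61)]
scene bed [([0.4372, -0.3646, -0.0024], 0.97)]
scene selector_box [([0.5919, -0.1107, -0.0015], 0.9)]
scene selector_grip [([0.5852, -0.109, 0.0634], 0.78)]
scene blank [([0.5468, 0.241, 0.0012], 0.93)]
scene folder [([0.5657, -0.0055, 0.0013], 0.93), ([0.7269, -0.1968, -0.0013], 0.73)]
scene awl [([0.5295, -0.2416, -0.0017], 0.62)]
scene slicker [([0.4043, 0.1032, -0.0058], 0.82)]
scene tin [([0.3783, -0.1078, -0.0045], 0.98), ([0.4369, -0.364, -0.0066], 0.64)]
scene mallet [([0.7847, 0.0003, 0.0004], 0.84), ([0.3791, -0.1065, -0.0009], 0.74)]
scene jar [([0.5909, -0.1079, 0.0006], 0.18)]
mask plate 0 0.88 844 443.6 263.8 ((443.9599609375, 263.7799987792969), (26.728639602661133, 33.799705505371094), 8.130102157592773)
mask plate 1 0.84 688 392.1 235.1 ((391.7734069824219, 235.2899627685547), (18.572614669799805, 43.50571060180664), 70.906509399
[... 3055 characters left out ...]
9531, 244.22413635253906), (24.000146865844727, 23.667964935302734), 48.36646270751953)
mask bed 2 0.5 840 194.2 258.2 ((194.1999969482422, 258.10003662109375), (35.10127639770508, 28.144268035888672), 71.56504821777344)
mask selector 0 0.61 507 294.9 243.7 ((295.2500305175781, 244.25003051757812), (24.748737335205078, 24.041629791259766), 45.0)
mask blank 0 0.51 216 257.8 144.9 ((258.0, 145.5), (11.0, 20.0), 90.0)
mask selector_box 0 0.56 2421 294.2 251.8 ((296.017333984375, 251.8872833251953), (55.19676208496094, 49.03844451904297), 8.746161460876465)
mask selector_box 1 0.5 674 260.6 314.1 ((271.0540466308594, 312.3243408203125), (14.138313293457031, 76.93872833251953), 80.53767395019531)
```

View pics/b_scene.png

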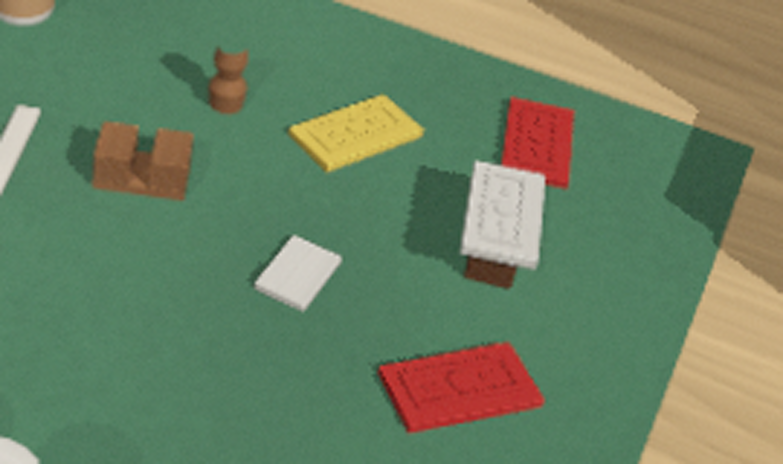

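View pics/b_side.png

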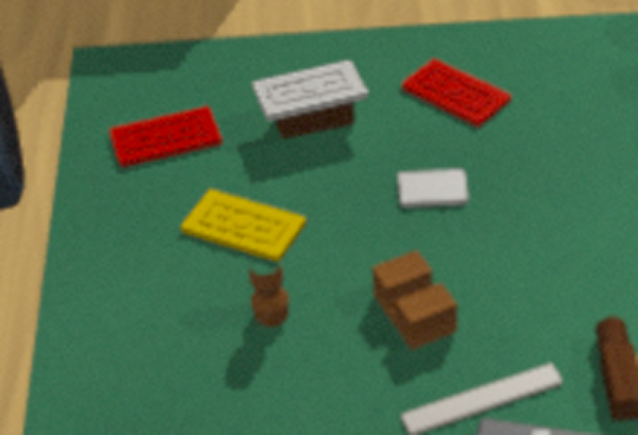

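View pics/a_wrist.png

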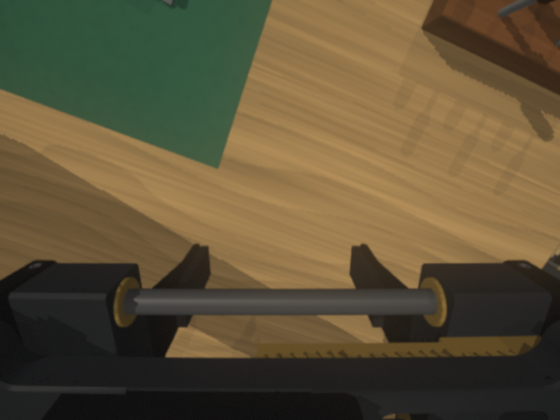

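>>> send_rows --plan '[[[0.8,0.8,0,0,-1],[0.8,0.8,0,0,-1],[0.8,0.8,0,0,-1],[0.8,0.8,0,0,-1],[0.8,0.8,0,0,-1],[0.8,0.8,0,0,-1],[0.8,0.8,0,0,-1],[0.8,0.8,0,0,-1],[0.5,0.5,0,0,-1],[0,0,0,0,-1]]]'

```text
time_s: 3.25
position: [0.4305, -0.375, 0.2397]
tcp_rot: [[0.934, 0.358, 0.0], [0.358, -0.934, 0.001], [0.001, -0.001, -1.0]]
force: [-0.2, 0.1, 0.0]
opening: 1.0
```

```bash
cat > h.py <<'E'
from rig import bot, imaging, recognise, masks_of, mark_of
import numpy as np, cv2
np.set_printoptions(precision=4,suppress=True)
def cap(c,name=None):
    s=bot.read_state(); r=imaging.capture(c)
    if c=="wrist":
        T=np.eye(4); T[:3,:3]=s["tcp_rot"]; T[:3,3]=s["position"]
        r["pose"]=T@r["T_tool_cam"]
    if name: cv2.imwrite(f"pics/{name}.png",r["img"])
    r["state"]=s
    return r
def proj(r,P):
    P=np.atleast_2d(np.asarray(P,float)); Ti=np.linalg.inv(r["pose"])
    rv,_=cv2.Rodrigues(Ti[:3,:3]); return cv2.projectPoints(P,rv,Ti[:3,3],r["mtx"],r["distortion"])[0][:,0]
def unproj(r,uv,z):
    uv=np.asarray(uv,float).reshape(-1,1,2)
    n=cv2.undistortPoints(uv,r["mtx"],r["distortion"])[:,0]
    d=np.c_[n,np.ones(len(n))]@r["pose"][:3,:3].T; o=r["pose"][:3,3]
    return o+d*((z-o[2])/d[:,2])[:,None]
def yawd(s): return np.degrees(np.arctan2(s["tcp_rot"][1,0],s["tcp_rot"][0,0]))
def rect(cx,cy,yaw,L,W,z):
    c,s=np.cos(np.radians(yaw)),np.sin(np.radians(yaw))
    return np.array([[cx+c*a-s*b,cy+s*a+c*b,z] for a,b in [(L/2,W/2),(-L/2,W/2),(-L/2,-W/2),(L/2,-W/2)]])
E
python3 - <<'E'
from h import *
r=cap("wrist","c_bed"); s=r["state"]; print(s["position"],yawd(s),s["time_s"],s["joint_positions"])
print(mark_of("wrist","bed"))
for d in masks_of("wrist","bed")[:2]:
    ys,xs=np.nonzero(d["region"]);print(d["conf"],cv2.minAreaRect(np.c_[xs,ys].astype(np.float32)))
E
```

```text
[ 0.4305 -0.375   0.2397] 21.006442195441746 3.25 [-52.2929  26.0411  89.983    0.0497  63.9942  16.6789]
[{'at': [0.4373, -0.3608, -0.0005], 'conf': 0.71}]
0.95 ((272.5770263671875, 173.2666473388672), (63.28313064575195, 96.10220336914062), 28.886581420898438)
```

View pics/c_bed.png

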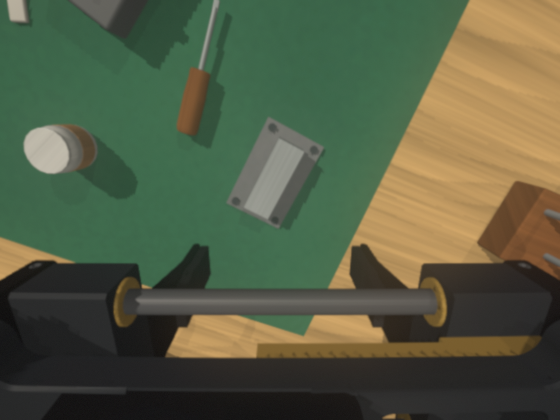

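```bash
python3 - <<'E'
import cv2
im=cv2.imread("pics/c_bed.png"); cv2.imwrite("pics/c2.png",cv2.resize(im[110:235,215:340],None,fx=4.8,fy=4.8,interpolation=cv2.INTER_CUBIC))
E
```

```text
(no output)
```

View pics/c2.png

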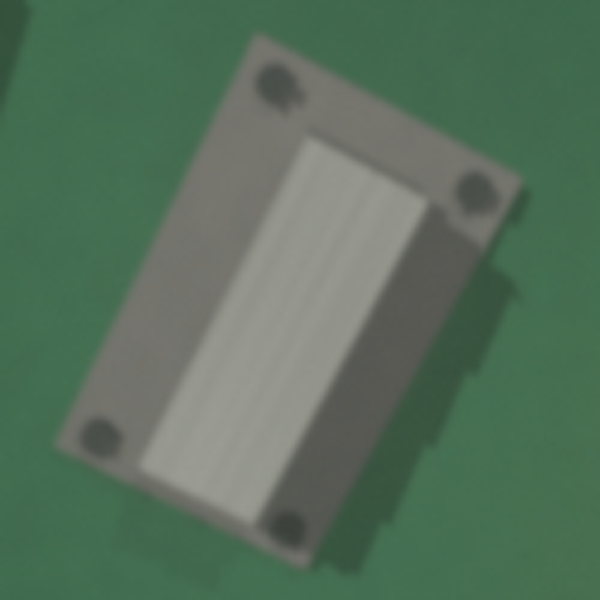

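```bash
cat >> h.py <<'E'
def fitrect(p):
    c=p.mean(0); 
    v1=(p[1]-p[0])+(p[2]-p[3]); v2=(p[3]-p[0])+(p[2]-p[1])
    return c,np.linalg.norm(v1)/2,np.degrees(np.arctan2(v1[1],v1[0])),np.linalg.norm(v2)/2,np.degrees(np.arctan2(v2[1],v2[0]))
E
python3 - <<'E'
from h import *
from rig import *
r=cap("wrist")
q=np.array([[310,133],[430,203],[255,525],[140,465]])/4.8+[215,110]-.4
p=unproj(r,q,0.034); print(p,fitrect(p[:,:2]))
f=np.array([[255,33],[524,183],[308,572],[57,445]])/4.8+[215,110]-.4
p=unproj(r,f,0.005); print(p,fitrect(p[:,:2]))
E
```

```text
[[ 0.4853 -0.3557  0.034 ]
 [ 0.48   -0.3894  0.034 ]
 [ 0.3853 -0.3779  0.034 ]
 [ 0.3902 -0.344   0.034 ]] (array([ 0.4352, -0.3667]), np.float64(0.034208282194968395), np.float64(-98.6163187268701), np.float64(0.09560077712427538), np.float64(173.03101968425975))
[[ 0.502  -0.3341  0.005 ]
 [ 0.4916 -0.4143  0.005 ]
 [ 0.367  -0.3997  0.005 ]
 [ 0.3778 -0.3198  0.005 ]] (array([ 0.4346, -0.367 ]), np.float64(0.0807845521162387), np.float64(-97.58066298966204), np.float64(0.12518952190051416), np.float64(173.39562770638688))
```

>>> send_rows --plan '[[[0.5,0.9,0,0,-1],[0.5,0.9,0,0,-1],[0.5,0.9,0,0,-1],[0.5,0.9,0,0,-1],[0.5,0.9,0,0,-1],[0.5,0.9,0,0,-1],[0.5,0.9,0,0,-1],[0.5,0.9,0,0,-1],[0.5,0.9,0,0,-1],[0.3,0.5,0,0,-1],[0,0,0,0,-1]]]'

```text
time_s: 4.55
position: [0.5735, -0.1187, 0.2395]
tcp_rot: [[0.934, 0.356, 0.001], [0.356, -0.934, 0.0], [0.001, 0.0, -1.0]]
force: [-0.3, -0.7, -0.3]
opening: 1.001
```

```bash
python3 - <<'E'
from h import *
r=cap("wrist","d"); s=r["state"]; print(s["position"],yawd(s),s["time_s"],s["joint_positions"])
u=proj(r,[[.589,-.11,.06]])[0]; print(u)
x,y=u.astype(int); x0=max(x-60,0);y0=max(y-60,0);print(x0,y0)
cv2.imwrite("pics/d2.png",cv2.resize(r["img"][y0:y0+120,x0:x0+120],None,fx=5,fy=5,interpolation=cv2.INTER_CUBIC))
E
```

```text
[ 0.5735 -0.1187  0.2395] 20.863136354565963 4.55 [-22.6251  27.164   87.9105   0.0199  64.8991  46.5033]
[277.4966 178.3852]
217 118
```

View pics/d2.png

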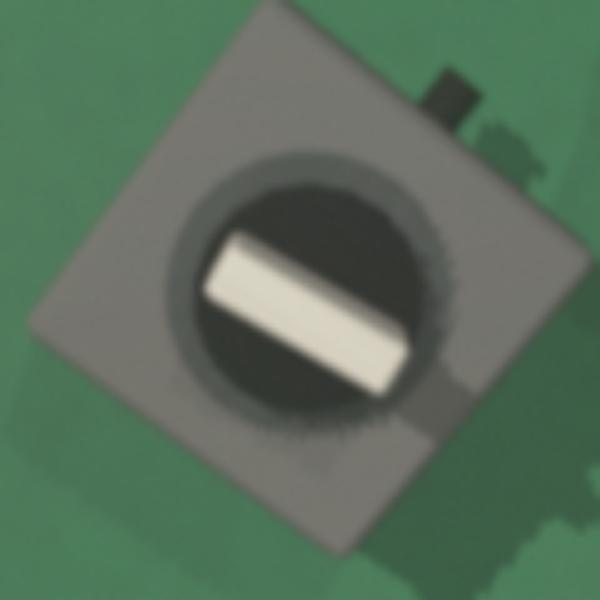

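View pics/d.png

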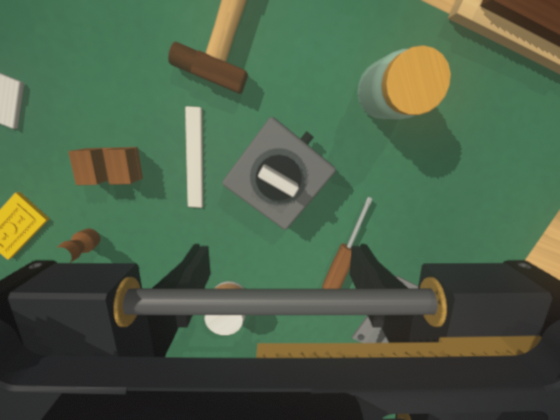

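```bash
cat > t.py <<'E'
from h import *
r=cap("wrist")
o=np.array([217,118])-.4
p=unproj(r,np.array([[232,243],[203,290],[380,395],[408,350]])/5+o,0.072); print(fitrect(p[:,:2]))
p=unproj(r,np.array([[275,0],[595,260],[342,555],[27,323]])/5+o,0.042); print(fitrect(p[:,:2]))
E
python3 t.py
```

```text
(array([ 0.5874, -0.1122]), np.float64(0.01198280910468955), np.float64(169.39596790528032), np.float64(0.04512973335057814), np.float64(-100.71213258130567))
(array([ 0.5878, -0.1126]), np.float64(0.09587954200517715), np.float64(-107.29960487352213), np.float64(0.09534202675736955), np.float64(162.00449255838475))
```

>>> send_rows --plan '[[[-0.3,0.85,0,0,-1],[-0.3,0.85,0,0,-1],[-0.3,0.85,0,0,-1],[-0.3,0.85,0,0,-1],[-0.3,0.85,0,0,-1],[-0.3,0.85,0,0,-1],[-0.3,0.85,0,0,-1],[-0.3,0.85,0,0,-1],[0,0,0,0,-1]]]'

```text
time_s: 5.55
position: [0.499, 0.0854, 0.2395]
tcp_rot: [[0.935, 0.356, -0.002], [0.356, -0.935, 0.0], [-0.002, -0.001, -1.0]]
force: [-0.0, 0.2, -0.4]
opening: 1.002
```

```bash
python3 - <<'E'
from h import *
r=cap("wrist","e"); s=r["state"]; print(s["position"],yawd(s),s["time_s"],s["joint_positions"])
u=proj(r,[[.518,.0955,.03]])[0]; print(u)
x,y=u.astype(int); x0=max(x-50,0);y0=max(y-50,0);print(x0,y0)
cv2.imwrite("pics/e2.png",cv2.resize(r["img"][y0:y0+100,x0:x0+100],None,fx=6,fy=6,interpolation=cv2.INTER_CUBIC))
E
```

```text
[0.499  0.0854 0.2395] 20.842437124606494 5.55 [-2.9626 21.1576 98.8233  0.0254 60.129  66.1823]
[277.8168 170.0664]
227 120
```

View pics/e2.png

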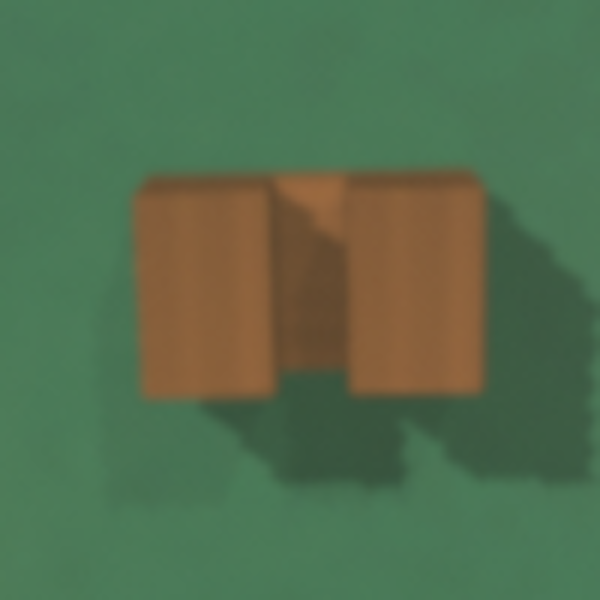

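View pics/e.png

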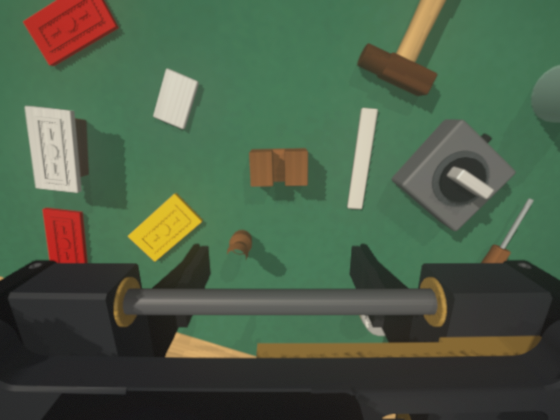

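```bash
python3 - <<'E'
from h import *
r=cap("wrist")
p=unproj(r,np.array([[135,193],[485,186],[484,393],[143,398]])/6+np.array([227,120])-.4,0.034); print(p,fitrect(p[:,:2]))
# plate rough
p=unproj(r,np.array([[26,107],[73,108],[79,191],[35,189]]),0.044); print(p,fitrect(p[:,:2]))
E
```

```text
[[0.5286 0.1339 0.034 ]
 [0.5544 0.0696 0.034 ]
 [0.5156 0.0538 0.034 ]
 [0.4898 0.1188 0.034 ]] (array([0.5221, 0.094 ]), np.float64(0.06958812255925959), np.float64(-68.22684336436971), np.float64(0.041721823046830114), np.float64(-158.31298710910167))
[[0.4891 0.3849 0.044 ]
 [0.5066 0.3339 0.044 ]
 [0.4127 0.3119 0.044 ]
 [0.3958 0.3638 0.044 ]] (array([0.451 , 0.3486]), np.float64(0.05429685632473217), np.float64(-71.55176176056781), np.float64(0.09601907906011127), np.float64(-167.04877976987245))
```

>>> send_rows --plan '[[[-0.26,0.94,0,-0.5,-1],[-0.26,0.94,0,-0.5,-1],[-0.26,0.94,0,-0.4,-1],[-0.26,0.94,0,0,-1],[-0.26,0.94,0,0,-1],[-0.26,0.94,-0.5,0,-1],[-0.26,0.94,-0.5,0,-1],[-0.26,0.94,-0.5,0,-1],[-0.26,0.94,-0.5,0,-1],[0,0,0,0,-1]]]'

```text
time_s: 6.65
position: [0.4302, 0.3392, 0.1776]
tcp_rot: [[0.975, 0.222, -0.003], [0.222, -0.975, -0.001], [-0.003, 0.0, -1.0]]
force: [-0.0, -0.5, -0.5]
opening: 1.002
```

```bash
python3 - <<'E'
from h import *
r=cap("wrist","f"); s=r["state"]; print(s["position"],yawd(s),s["time_s"],s["joint_positions"])
u=proj(r,[[.449,.352,.04]])[0]; print(u)
x,y=u.astype(int); x0=max(x-60,0);y0=max(y-60,0);print(x0,y0)
cv2.imwrite("pics/f2.png",cv2.resize(r["img"][y0:y0+120,x0:x0+120],None,fx=5,fy=5,interpolation=cv2.INTER_CUBIC))
E
```

```text
[0.4302 0.3392 0.1776] 12.832554754100409 6.65 [ 26.5485  29.1426  96.6616   0.0241  54.36   103.7018]
[271.2433 182.9239]
211 122
```

View pics/f2.png

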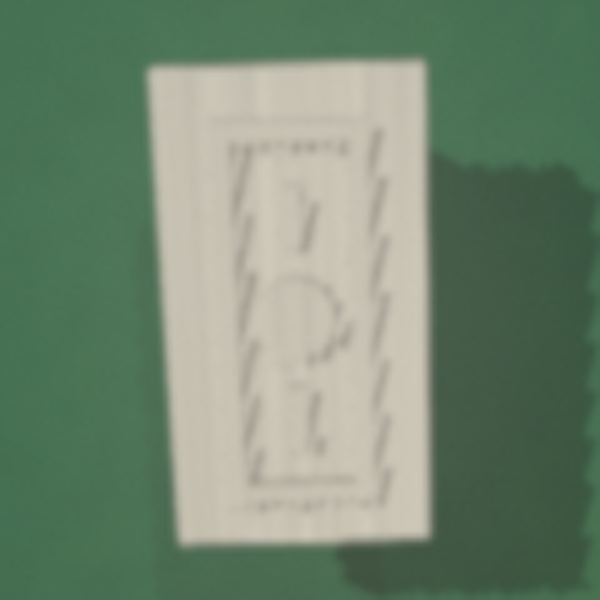

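```bash
python3 - <<'E'
from h import *
r=cap("wrist")
p=unproj(r,np.array([[148,66],[426,61],[432,540],[180,545]])/5+np.array([211,122])-.4,0.042); print(p,fitrect(p[:,:2]))
E
```

```text
[[0.4889 0.3891 0.042 ]
 [0.5012 0.3384 0.042 ]
 [0.4079 0.3143 0.042 ]
 [0.3952 0.3651 0.042 ]] (array([0.4483, 0.3517]), np.float64(0.05221788047185826), np.float64(-76.13308939300522), np.float64(0.09651268125106352), np.float64(-165.5822184461927))
```

>>> send_rows --plan '[[[0.86,0.48,-0.3,0.24,-1],[0,0,-0.9,0,-1],[0,0,-0.9,0,-1],[0,0,-0.9,0,-1],[0,0,-0.8,0,-1],[0,0,-0.5,0,-1],[0,0,-0.42,0,-1],[0,0,0,0,-1]]]'

```text
time_s: 7.55
position: [0.4565, 0.3518, 0.037]
tcp_rot: [[0.97, 0.243, -0.002], [0.243, -0.97, -0.001], [-0.002, 0.001, -1.0]]
force: [-0.0, 0.2, 0.0]
opening: 1.0
```

```bash
python3 - <<'E'
from h import *
r=cap("wrist","g"); s=r["state"]; print(s["position"],yawd(s),s["time_s"],s["force"])
E
```

```text
[0.4565 0.3518 0.037 ] 14.067640407443008 7.55 [-0.0485  0.1598  0.0348]
```

View pics/g.png

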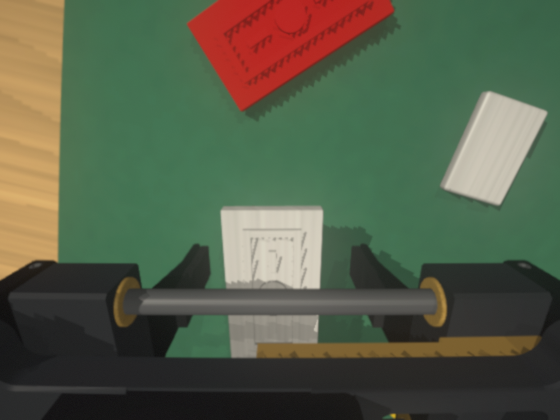

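>>> send_rows --plan '[[[0,0.07,0,0,-1],[0,0,0,0,1],[0,0,0,0,1],[0,0,0,0,1],[0,0,0,0,1],[0,0,0,0,1],[0,0,0,0,1],[0,0,0,0,1]]]'

```text
time_s: 8.4
position: [0.4564, 0.3551, 0.038]
tcp_rot: [[0.97, 0.244, 0.0], [0.244, -0.97, 0.0], [0.0, -0.0, -1.0]]
force: [0.1, -0.7, 1.3]
opening: 0.59
```

>>> send_rows --plan '[[[0,0,0,0,-1],[0,0,0,0,-1],[0,0,0,0,-1],[0,0,0,0,-1],[-0.55,-0.17,-0.05,0,-1],[0,0,0,0,1],[0,0,0,0,1],[0,0,0,0,1],[0,0,0,0,1],[0,0,0,0,1],[0,0,0,0,1],[0,0,0,0,1]]]'

```text
time_s: 9.6
position: [0.4404, 0.3501, 0.0365]
tcp_rot: [[0.97, 0.244, 0.001], [0.244, -0.97, 0.0], [0.001, -0.0, -1.0]]
force: [0.4, 0.6, -0.3]
opening: 0.594
```

>>> send_rows --plan '[[[0,0,0.5,0,1],[0,0,0.8,0,1],[0,0,0.8,0,1],[0.12,-0.4,0.7,1,1],[0.12,-0.4,0,1,1],[0.12,-0.4,0,1,1],[0.12,-0.4,0,1,1],[0.12,-0.4,0,1,1],[0.12,-0.4,0,1,1],[0.12,-0.4,0,1,1],[0.12,-0.4,0,1,1],[0.12,-0.4,0,1,1],[0.12,-0.4,0,1,1],[0.12,-0.4,0,1,1],[0.12,-0.4,0,1,1],[0.12,-0.4,0,1,1],[0.12,-0.4,0,1,1],[0.12,-0.4,0,1,1],[0.12,-0.4,0,1,1],[0,0,0,0,1]]]'

```text
time_s: 11.6
position: [0.4978, 0.1568, 0.1202]
tcp_rot: [[-0.271, 0.963, -0.0], [0.963, 0.271, -0.0], [-0.0, -0.0, -1.0]]
force: [-0.1, -0.5, -1.3]
opening: 0.592
```

```bash
python3 - <<'E'
from h import *
r=cap("wrist","i"); s=r["state"]; print(s["position"],yawd(s),s["time_s"],s["force"],s["joint_positions"])
r=cap("side"); 
u=proj(r,[s["position"]])[0].astype(int);print(u)
cv2.imwrite("pics/i_side.png",cv2.resize(r["img"][max(u[1]-90,0):u[1]+90,u[0]-100:u[0]+100],None,fx=3.2,fy=3.2))
E
```

```text
[0.4978 0.1568 0.1202] 105.69777123639177 11.6 [-0.086  -0.4961 -1.2682] [  5.2103  32.7533 102.9407  -0.0255  44.3282 -10.4692]
[239 133]
```

View pics/i.png

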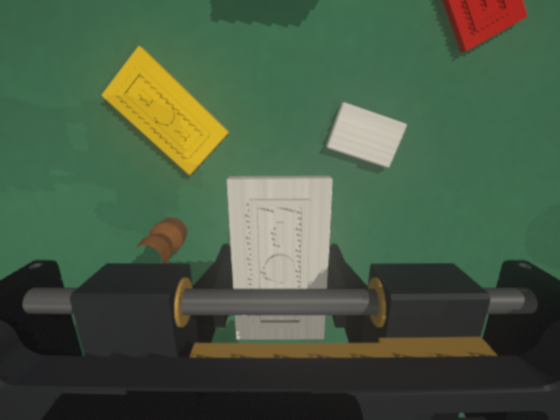

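View pics/i_side.png

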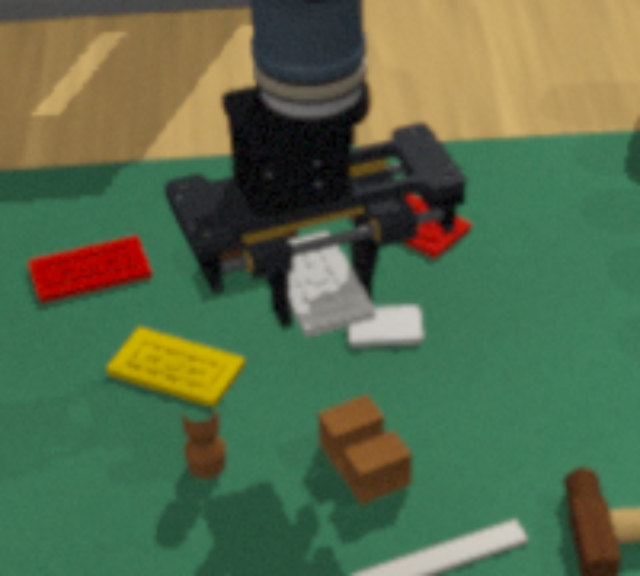

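>>> send_rows --plan '[[[0.13,-0.39,0,1,1],[0,0,-0.6,0.06,1],[0,0,-0.8,0,1],[0,0,-0.8,0,1],[0,0,-0.4,0,1],[0,0,0,0,1]]]'

```text
time_s: 12.3
position: [0.5, 0.1466, 0.041]
tcp_rot: [[-0.373, 0.928, -0.004], [0.928, 0.373, -0.0], [0.001, -0.004, -1.0]]
force: [0.3, 1.1, -1.5]
opening: 0.592
```

>>> send_rows --plan '[[[0,0,-0.13,0,1],[0,0,-0.13,0,1],[0,0,0,0,1]]]'

```text
time_s: 12.6
position: [0.5023, 0.1466, 0.0356]
tcp_rot: [[-0.373, 0.928, 0.002], [0.928, 0.373, 0.0], [-0.0, 0.002, -1.0]]
force: [-0.2, 0.3, 1.6]
opening: 0.591
```

```bash
python3 - <<'E'
from h import *
s=bot.read_state(); print(s["position"],s["force"],s["moment"])
r=cap("scene")
u=proj(r,[s["position"]])[0].astype(int);print(u)
cv2.imwrite("pics/j.png",cv2.resize(r["img"][max(u[1]-70,0):u[1]+70,u[0]-80:u[0]+80],None,fx=4.5,fy=4.5,interpolation=cv2.INTER_CUBIC))
E
```

```text
[0.5023 0.1466 0.0356] [-0.2224  0.2983  1.6308] [ 0.1516 -0.1183  0.0086]
[344 242]
```

View pics/j.png

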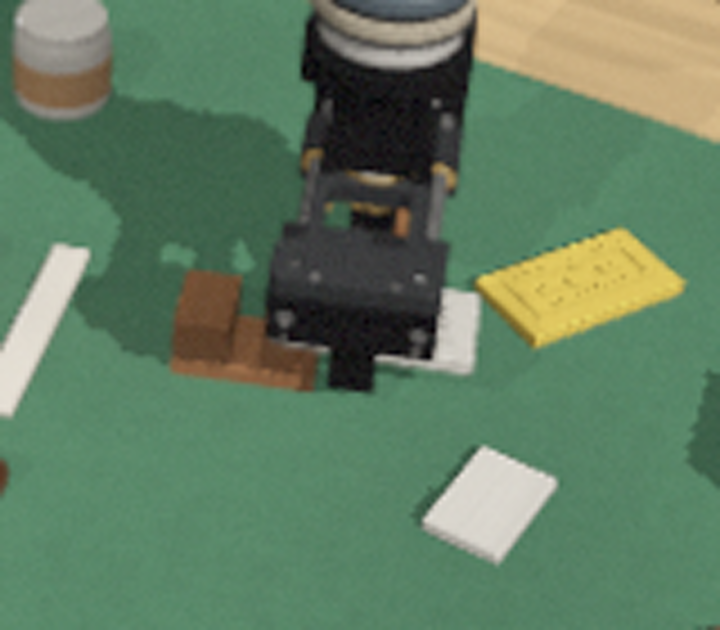

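>>> send_rows --plan '[[[0,0,-0.1,0,1],[0,0,-0.1,0,1],[0,0,0,0,1]]]'

```text
time_s: 12.95
position: [0.5023, 0.1466, 0.0299]
tcp_rot: [[-0.373, 0.928, 0.003], [0.928, 0.373, 0.0], [-0.001, 0.003, -1.0]]
force: [-0.7, 2.4, 5.6]
opening: 0.593
```

```bash
cat > v.py <<'E'
from h import *
import sys
s=bot.read_state(); print(s["position"],yawd(s),s["force"],s["moment"],s["opening"],s["time_s"])
c,n=sys.argv[1:3]
r=cap(c)
h=int(sys.argv[3]) if len(sys.argv)>3 else 70
u=proj(r,[s["position"]])[0].astype(int);y0=max(u[1]-h,0);x0=max(u[0]-h,0);print(x0,y0)
cv2.imwrite(f"pics/{n}.png",cv2.resize(r["img"][y0:u[1]+h,x0:u[0]+h],(600,600),interpolation=cv2.INTER_CUBIC) if c!="wrist" else r["img"])
E
python3 v.py scene k 60
```

```text
[0.5023 0.1466 0.0299] 111.8816430944208 [-0.6802  2.3768  5.6328] [ 0.2608 -0.1032 -0.0061] 0.5925138913841413 12.95
283 184
```

View pics/k.png

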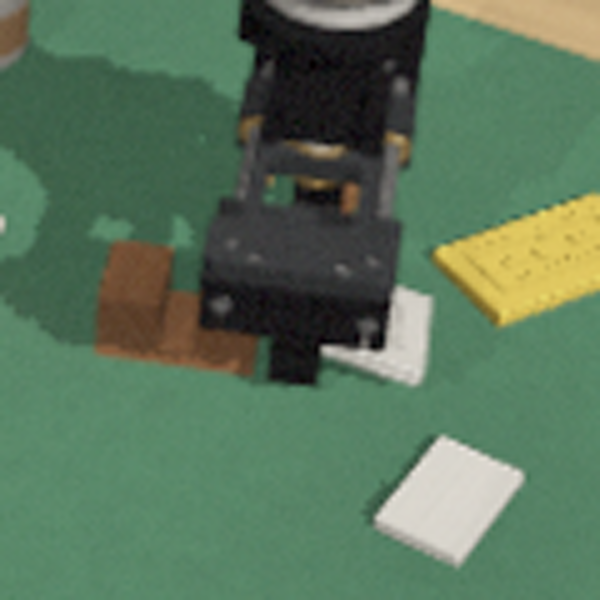

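>>> send_rows --plan '[[[0,0,-0.08,0,1],[0,0,-0.06,0,1],[0,0,0,0,1]]]'

```text
time_s: 13.3
position: [0.5025, 0.1462, 0.0258]
tcp_rot: [[-0.373, 0.928, 0.003], [0.928, 0.373, -0.0], [-0.001, 0.003, -1.0]]
force: [-0.4, -0.8, 7.1]
opening: 0.589
```

```bash
python3 v.py scene l 60; python3 v.py wrist l2
```

```text
[0.5025 0.1462 0.0258] 111.89859772017309 [-0.4353 -0.761   7.1259] [-0.1208 -0.0975 -0.0361] 0.5887452302746105 13.3
283 185
[0.5025 0.1462 0.0258] 111.89324415947672 [-0.5841 -0.5358  8.1557] [-0.1077 -0.0824  0.0213] 0.5922267278172554 13.35
209 203
```

View pics/l.png

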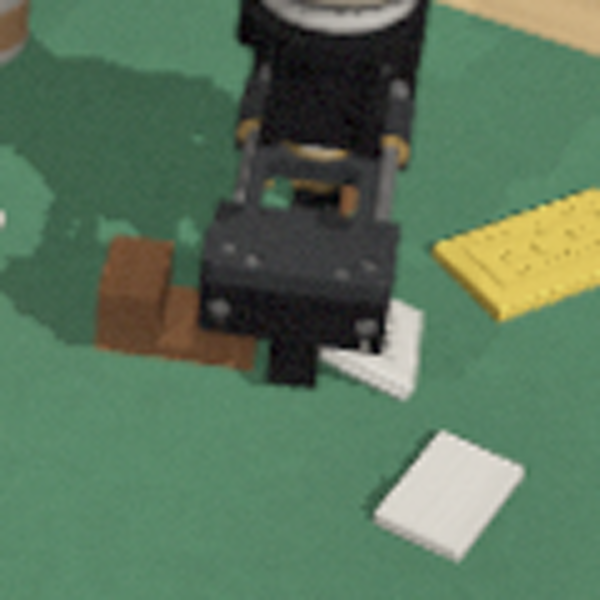

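View pics/l2.png

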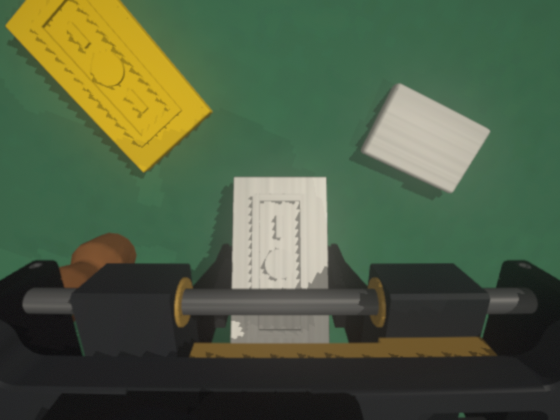

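>>> send_rows --plan '[[[0,0,0.5,0,1],[0,0,0.9,0,1],[0,0,0.9,0,1],[0.3,-0.8,0.3,0,1],[0.3,-0.8,0,0,1],[0.3,-0.8,0,0,1],[0.3,-0.8,0,0,1],[0.3,-0.8,0,0,1],[0.3,-0.75,0,0,1],[0,0,0,0,1]]]'

```text
time_s: 14.4
position: [0.5576, 0.0006, 0.1029]
tcp_rot: [[-0.37, 0.929, 0.004], [0.929, 0.37, -0.002], [-0.003, 0.003, -1.0]]
force: [-0.2, 0.0, -0.7]
opening: 0.59
```

```bash
python3 v.py scene m 70; python3 v.py side m2 60
```

```text
[0.5576 0.0006 0.1029] 111.68820919658671 [-0.2427  0.0356 -0.6542] [-0.0454 -0.1427  0.0825] 0.5897472135703393 14.4
203 137
[0.5561 0.0023 0.1026] 111.72588945717048 [-0.3489  0.3836 -1.8993] [ 0.0502 -0.0959  0.0275] 0.5921433011662699 14.45
213 126
```

View pics/m.png

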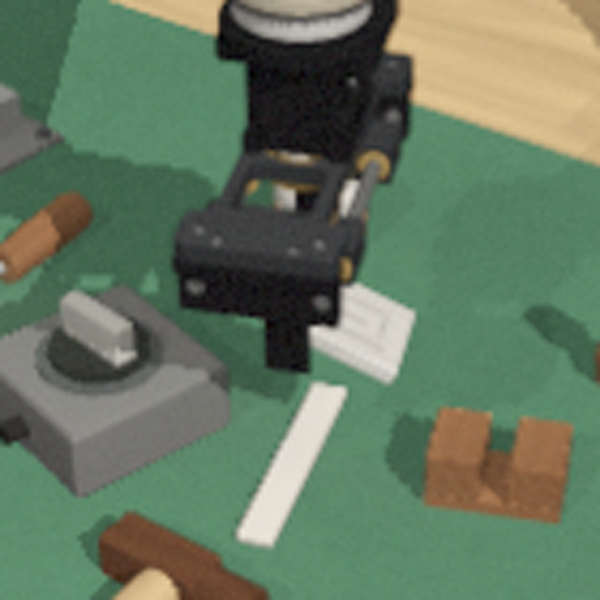

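View pics/m2.png

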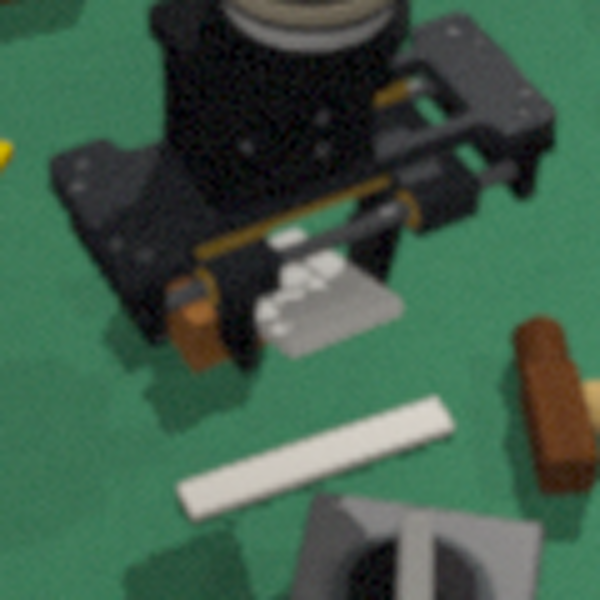

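>>> send_rows --plan '[[[0,0,-0.7,0,1],[0,0,-0.8,0,1],[0,0,-0.65,0,1],[-0.06,0.15,0,0,1],[-0.06,0.15,0,0,1],[0,0,0,0,1]]]'

```text
time_s: 15.1
position: [0.5518, 0.0137, 0.0389]
tcp_rot: [[-0.374, 0.927, 0.001], [0.927, 0.374, -0.0], [-0.001, 0.001, -1.0]]
force: [-0.1, -0.5, -1.6]
opening: 0.595
```

```bash
python3 v.py scene n 50; python3 v.py wrist n2
```

```text
[0.5518 0.0137 0.0389] 111.97890445503768 [-0.1049 -0.5444 -1.5563] [-0.0222 -0.1209  0.0332] 0.5952296759706226 15.1
230 181
[0.5521 0.0135 0.0391] 111.946063696999 [ 0.1812  0.4746 -0.9085] [-0.0046 -0.116   0.0071] 0.5929292087797727 15.15
209 203
```

View pics/n.png

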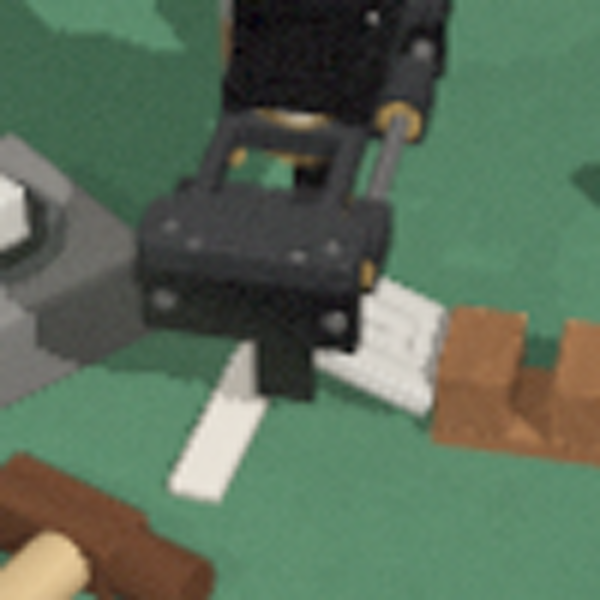

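View pics/n2.png

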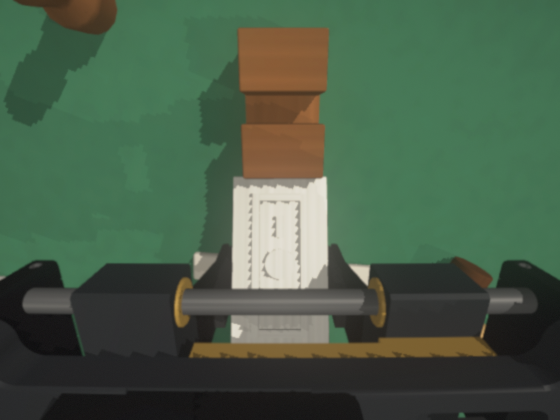

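>>> send_rows --plan '[[[-0.04,0.09,0.07,0,1],[-0.03,0.08,0.15,0,1],[-0.03,0.08,0.15,0,1],[0,0,0,0,1]]]'

```text
time_s: 15.6
position: [0.55, 0.0196, 0.0501]
tcp_rot: [[-0.373, 0.928, 0.003], [0.928, 0.373, -0.001], [-0.002, 0.002, -1.0]]
force: [0.7, -4.9, -1.9]
opening: 0.591
```

```bash
python3 v.py scene o 50; python3 v.py wrist o2
```

```text
[0.55   0.0196 0.0501] 111.92800468363804 [ 0.6826 -4.915  -1.9319] [-1.0287 -0.3817  0.0611] 0.5911265388068301 15.6
233 178
[0.55   0.0195 0.05  ] 111.9200093209697 [ 1.1309 -4.8998 -0.9972] [-1.0124 -0.414   0.0222] 0.5871812846179353 15.65
209 203
```

View pics/o.png

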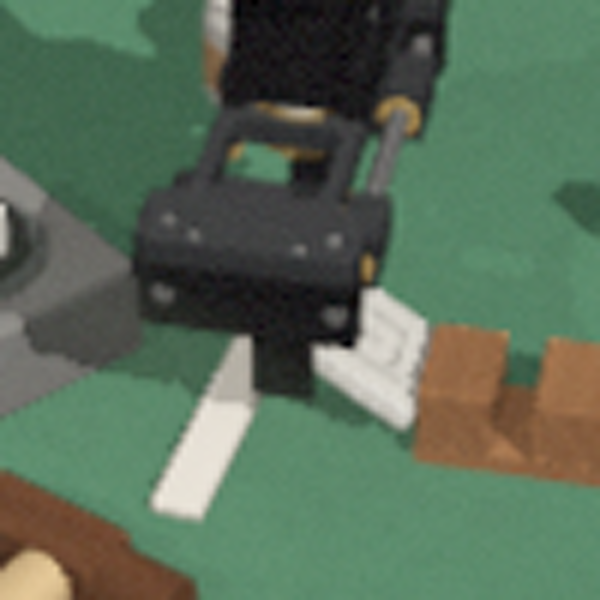

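View pics/o2.png

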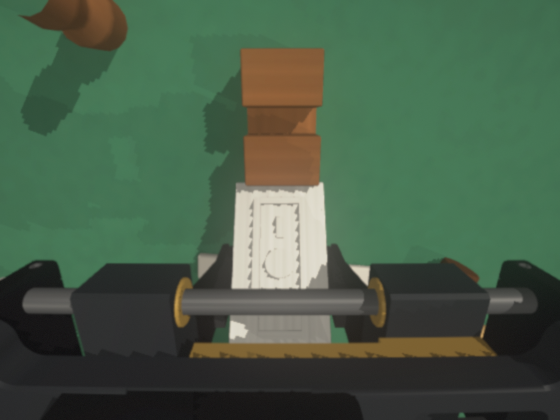

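>>> send_rows --plan '[[[-0.04,0.1,0.16,0,1],[-0.045,0.11,0.15,0,1],[-0.045,0.12,0.14,0,1],[0,0,0,0,1]]]'

```text
time_s: 16.1
position: [0.5454, 0.0303, 0.0633]
tcp_rot: [[-0.373, 0.928, 0.002], [0.928, 0.373, -0.0], [-0.001, 0.001, -1.0]]
force: [2.5, -3.5, -1.7]
opening: 0.593
```

>>> send_rows --plan '[[[-0.05,0.12,0.11,0,1],[-0.05,0.12,0.1,0,1],[-0.05,0.12,0.09,0,1],[0,0,0,0,1]]]'

```text
time_s: 16.5
position: [0.5412, 0.0405, 0.0718]
tcp_rot: [[-0.374, 0.928, 0.002], [0.928, 0.374, -0.001], [-0.002, 0.001, -1.0]]
force: [1.6, -6.3, -2.3]
opening: 0.597
```

```bash
python3 v.py scene p 50; python3 v.py wrist p2
```

```text
[0.5412 0.0405 0.0718] 111.95121970134169 [ 1.5756 -6.2556 -2.2843] [-1.2049 -0.6237 -0.058 ] 0.5971265551821139 16.5
243 171
[0.5412 0.0405 0.0718] 111.9289950090732 [ 1.5739 -5.3249 -2.8958] [-1.1483 -0.6093  0.0399] 0.590711580057437 16.55
209 203
```

View pics/p.png

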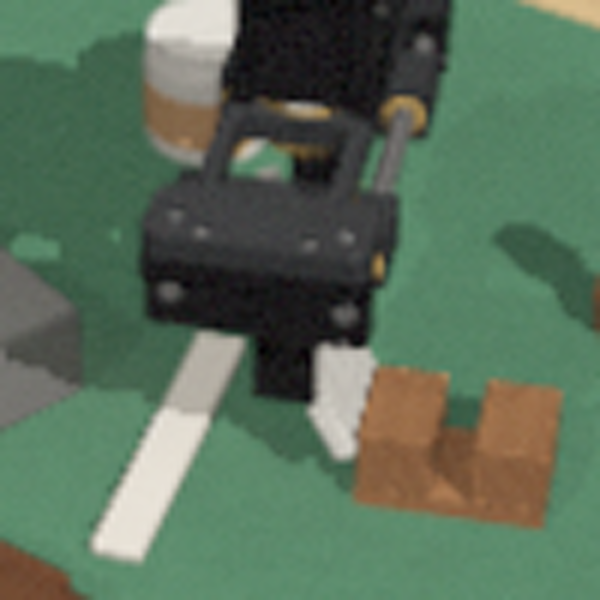

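View pics/p2.png

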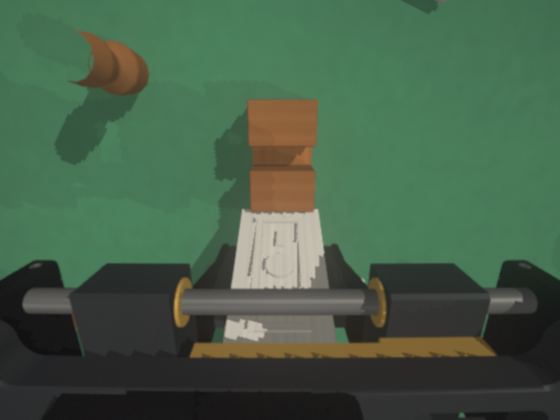

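>>> send_rows --plan '[[[-0.043,0.11,0.07,0,1],[-0.043,0.11,0.05,0,1],[-0.043,0.11,0.03,0,1],[-0.043,0.11,0.02,0,1],[0,0,0,0,1]]]'

```text
time_s: 17.1
position: [0.5362, 0.053, 0.077]
tcp_rot: [[-0.374, 0.927, 0.002], [0.927, 0.374, -0.002], [-0.003, 0.001, -1.0]]
force: [2.0, -7.4, -2.3]
opening: 0.596
```

```bash
python3 v.py scene q 50; python3 v.py wrist q2
```

```text
[0.5362 0.053  0.077 ] 111.98284806803018 [ 2.0245 -7.4096 -2.2944] [-1.6968 -0.6379  0.0405] 0.5959583305887418 17.1
249 170
[0.5362 0.053  0.077 ] 111.97086592528309 [ 3.2921 -8.6668 -1.4149] [-1.6373 -0.5845 -0.0015] 0.593425340807377 17.15
209 203
```

View pics/q.png

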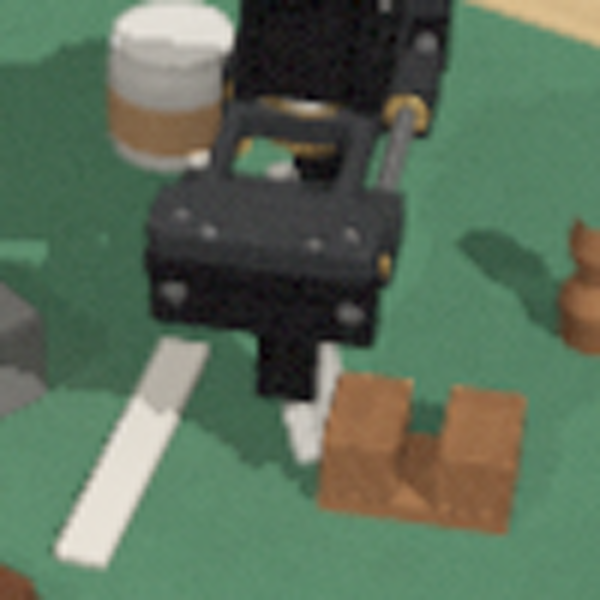

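View pics/q2.png

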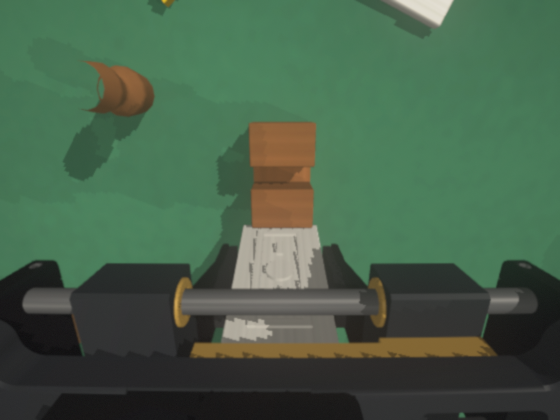

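>>> send_rows --plan '[[[-0.03,0.08,0.08,0,1],[-0.07,0.18,0,0,1],[-0.07,0.18,-0.01,0,1],[-0.07,0.18,-0.06,0,1],[-0.07,0.18,-0.06,0,1],[0,0,0,0,1]]]'

```text
time_s: 17.8
position: [0.5266, 0.0785, 0.0758]
tcp_rot: [[-0.373, 0.928, 0.002], [0.928, 0.373, 0.0], [-0.0, 0.002, -1.0]]
force: [2.1, -1.9, -0.4]
opening: 0.584
```

```bash
python3 v.py scene r 50; python3 v.py wrist r2
```

```text
[0.5266 0.0785 0.0758] 111.8834287479708 [ 2.0909 -1.9431 -0.3947] [-0.3415 -0.5792 -0.0063] 0.5838602907303934 17.8
262 172
[0.5263 0.0786 0.0756] 111.87589856105565 [ 1.7285 -2.5294  1.0946] [-0.4552 -0.5247  0.0245] 0.5829723876687365 17.85
209 203
```

View pics/r.png

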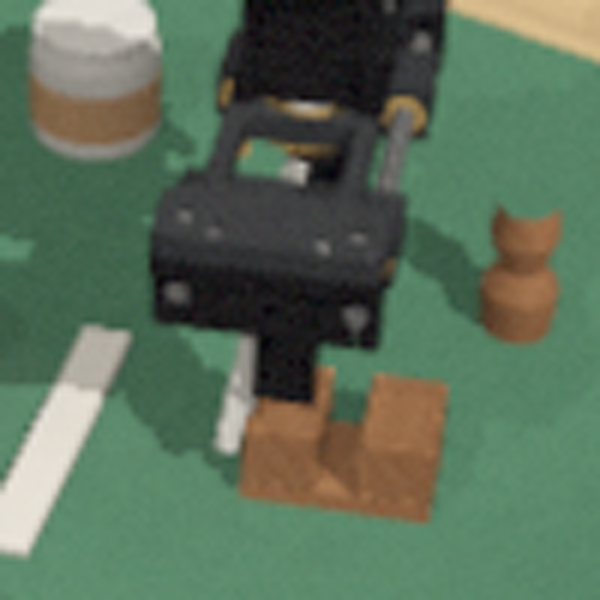

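View pics/r2.png

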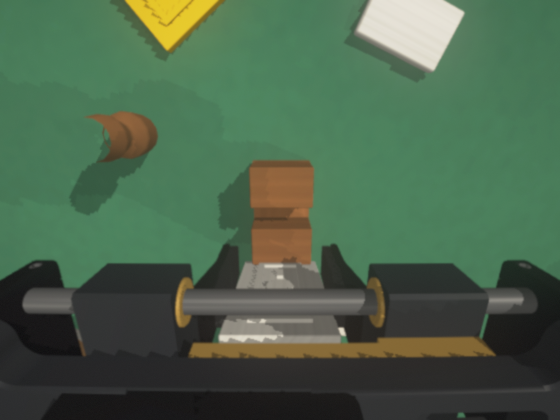

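>>> send_rows --plan '[[[-0.065,0.16,-0.1,0,1],[-0.06,0.155,-0.11,0,1],[-0.055,0.14,-0.13,0,1],[0,0,0,0,1]]]'

```text
time_s: 18.3
position: [0.5198, 0.095, 0.0676]
tcp_rot: [[-0.372, 0.928, 0.001], [0.928, 0.372, 0.004], [0.003, 0.002, -1.0]]
force: [-3.3, 7.6, 23.8]
opening: 0.581
```

```bash
python3 v.py scene s 50; python3 v.py wrist s2
```

```text
[0.5198 0.095  0.0676] 111.82753527511278 [-3.3435  7.5886 23.7511] [0.8909 0.148  0.002 ] 0.5805386652735895 18.3
270 176
[0.5199 0.0949 0.0677] 111.83392320561286 [-2.8952  7.9764 24.1455] [ 0.8826  0.1431 -0.0194] 0.5832705377529697 18.35
209 203
```

View pics/s.png

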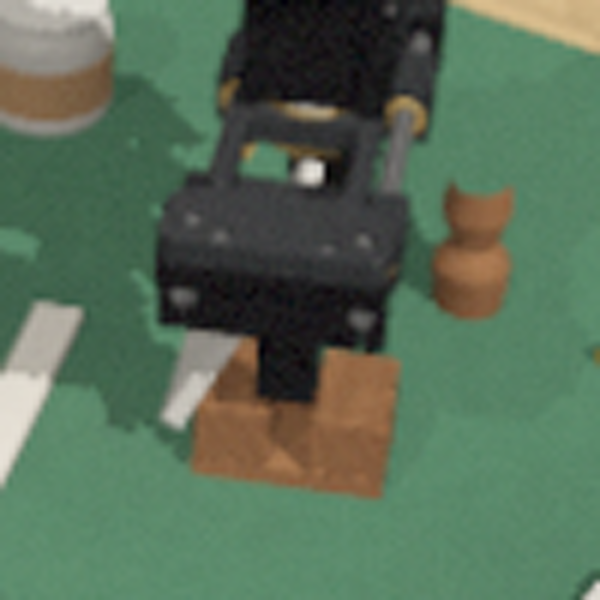

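View pics/s2.png

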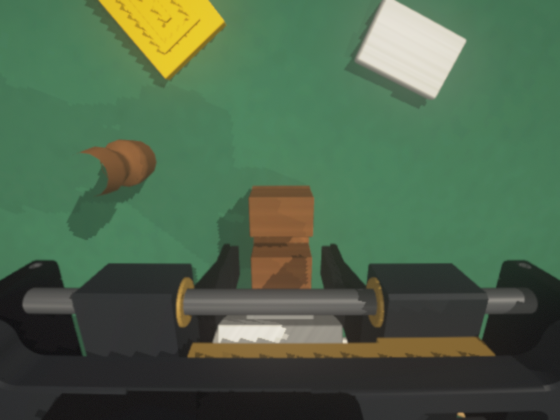

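```bash
cat > ov.py <<'E'
from h import *
import sys
# overlay: psi = angle past vertical of lower tip toward -x', d= grip->lower tip length
def plate(s,psi,d,th=111.85,off=0.0,relief=False):
    th=np.radians(th); X=np.array([np.cos(th),np.sin(th),0]); Y=np.array([np.sin(th),-np.cos(th),0]); Z=np.array([0,0,1.])
    g=s["position"]+0.002*Z+off*Y
    a=np.radians(psi); u=-np.sin(a)*X-np.cos(a)*Z  # toward lower tip
    n=np.cos(a)*X-np.sin(a)*Z  # relief face normal
    P=[]
    for t in (d,d-0.096):
        for w in (-.026,.026):
            for h in (-.004,.004): P.append(g+t*u+w*Y+h*n)
    return np.array(P)
E_=[(0,1),(0,2),(1,3),(2,3),(4,5),(4,6),(5,7),(6,7),(0,4),(1,5),(2,6),(3,7)]
def draw(c,name,cands,h=50,stand=True):
    r=cap(c); s=r["state"]; u=proj(r,[s["position"]])[0].astype(int)
    y0=max(u[1]-h,0);x0=max(u[0]-h,0);k=6
    im=cv2.resize(r["img"][y0:y0+2*h,x0:x0+2*h],None,fx=k,fy=k,interpolation=cv2.INTER_CUBIC)
    for P,col in cands(s):
        q=((proj(r,P)-[x0,y0]+.5)*k).astype(int)
        for i,j in E_: cv2.line(im,tuple(map(int,q[i])),tuple(map(int,q[j])),col,1)
    if stand:
        q=((proj(r,rect(.522,.094,111.8,.07,.042,.034))-[x0,y0]+.5)*k).astype(int); cv2.polylines(im,[q],True,(255,255,0),1)
    cv2.imwrite(f"pics/{name}.png",im); print(s["position"],s["force"],s["time_s"])
E
python3 - <<'E'
from ov import *
draw("scene","t",lambda s:[(plate(s,42,.056),(0,0,255)),(plate(s,42,.068),(255,0,255))])
draw("side","t2",lambda s:[(plate(s,42,.056),(0,0,255)),(plate(s,42,.068),(255,0,255))])
E
```

```text
[0.5199 0.0948 0.0677] [-3.3807  8.8791 23.4459] 18.4
[0.5199 0.0947 0.0677] [-2.9545  7.6306 23.2926] 18.45
```

View pics/t.png

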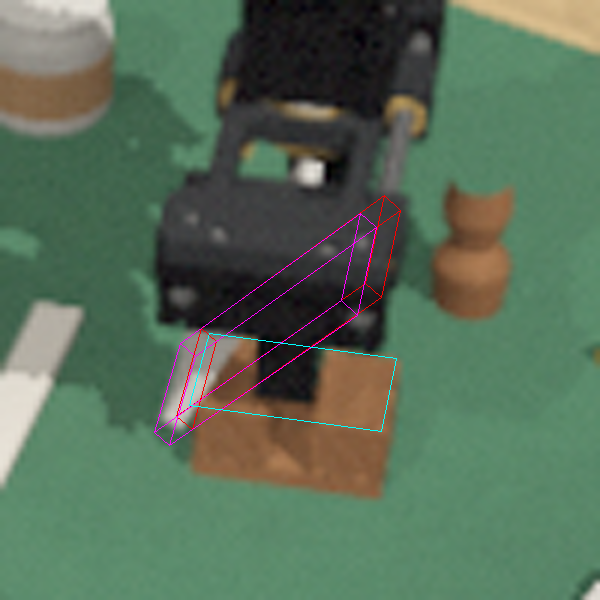

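View pics/t2.png

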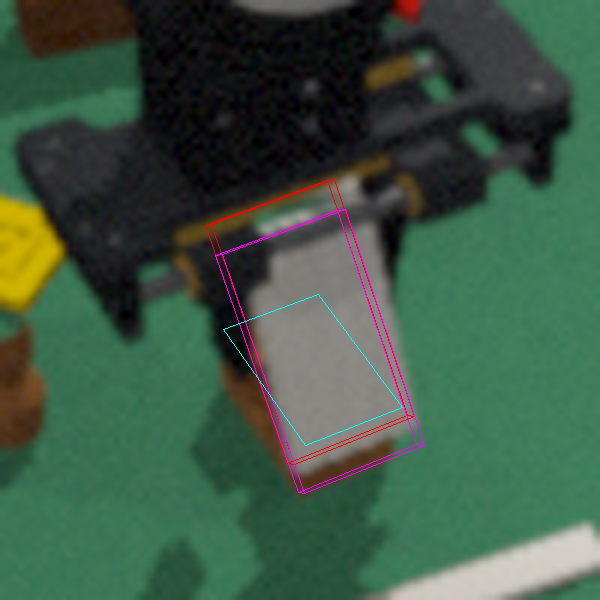

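```bash
python3 - <<'E'
from ov import *
C=[(0,0,255),(255,0,255),(255,0,0)]
cs=lambda s:[(plate(s,25,.050),C[0]),(plate(s,32,.050),C[1]),(plate(s,38,.050),C[2])]
draw("scene","u",cs)
draw("side","u2",cs)
E
```

```text
[0.52   0.0947 0.0677] [-2.1364  7.3672 23.1677] 18.5
[0.52   0.0947 0.0678] [-3.3948  8.0731 23.2308] 18.55
```

View pics/u.png

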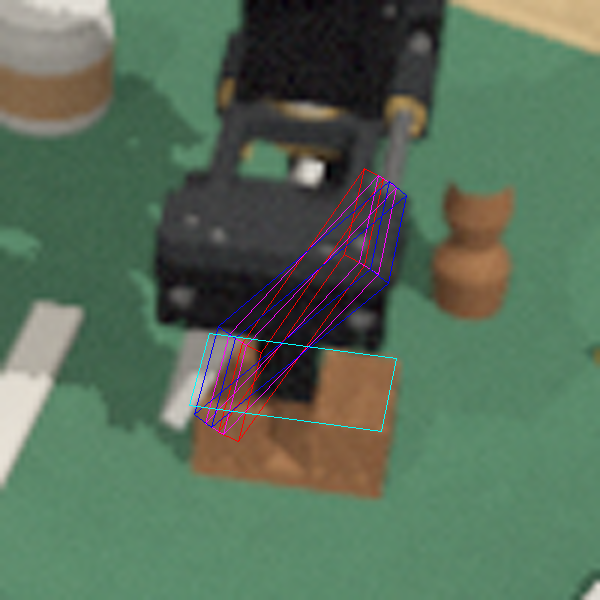

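View pics/u2.png

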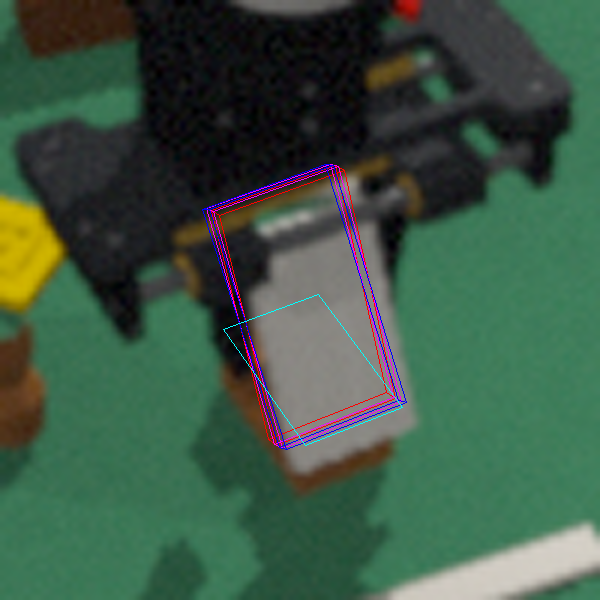

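>>> send_rows --plan '[[[0,0,0.1,0,1],[0,0,0.1,0,1],[0,0,0,0,1]]]'

```text
time_s: 18.9
position: [0.5194, 0.0922, 0.0707]
tcp_rot: [[-0.373, 0.928, -0.002], [0.928, 0.373, 0.0], [0.001, -0.002, -1.0]]
force: [0.2, -0.7, -1.0]
opening: 0.582
```

```bash
python3 v.py scene w 40;python3 v.py side w2 40
```

```text
[0.5194 0.0922 0.0707] 111.8851257398429 [ 0.1586 -0.6869 -0.9899] [-0.1136 -0.1614  0.0309] 0.5824417602412882 18.9
279 185
[0.5194 0.0921 0.0704] 111.87499576264742 [ 0.8263 -1.4053 -0.7147] [-0.128 -0.179 -0.005] 0.5789823381603214 18.95
212 128
```

View pics/w.png

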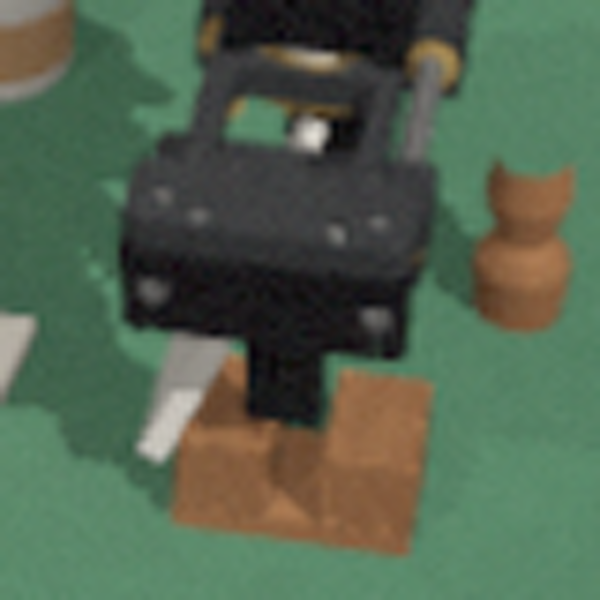

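View pics/w2.png

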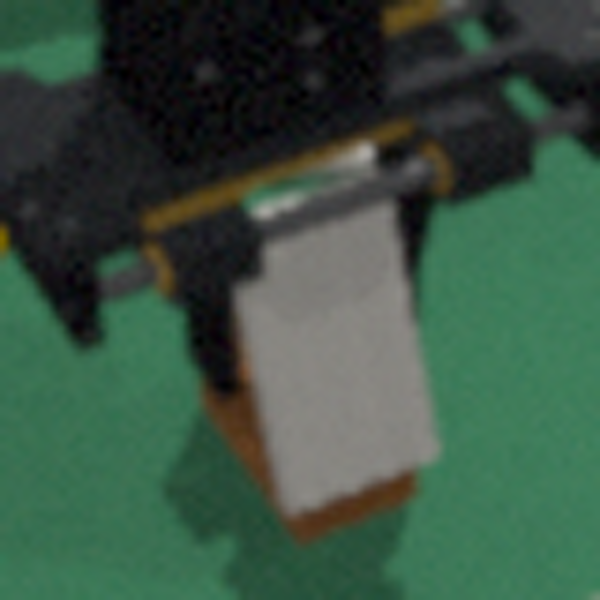

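>>> send_rows --plan '[[[-0.045,0.11,-0.09,0,1],[-0.04,0.1,-0.1,0,1],[0,0,0,0,1]]]'

```text
time_s: 19.3
position: [0.5169, 0.0994, 0.0658]
tcp_rot: [[-0.372, 0.928, -0.002], [0.928, 0.372, 0.002], [0.002, -0.001, -1.0]]
force: [-3.1, 3.4, 11.2]
opening: 0.577
```

```bash
python3 v.py scene x 40
```

```text
[0.5169 0.0994 0.0658] 111.84491492498344 [-3.1314  3.3515 11.1646] [0.2682 0.214  0.0015] 0.5772556728033476 19.3
282 187
```

View pics/x.png

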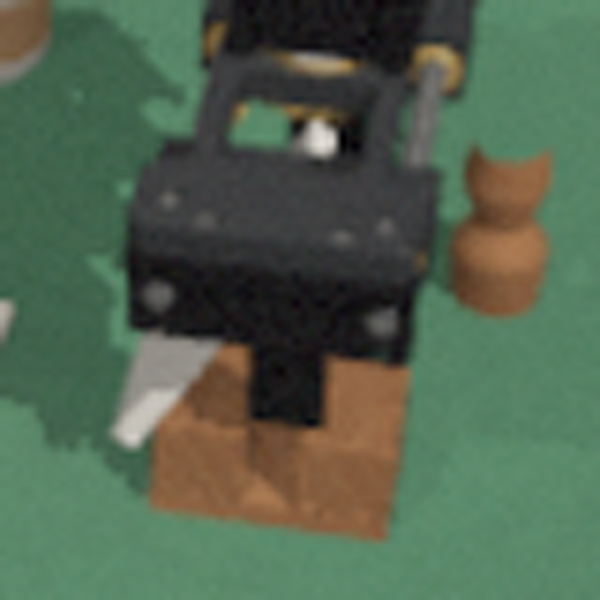

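>>> send_rows --plan '[[[-0.06,0.16,-0.05,0,1],[-0.04,0.1,-0.08,0,1],[0,0,0,0,1]]]'

```text
time_s: 19.65
position: [0.514, 0.107, 0.0612]
tcp_rot: [[-0.372, 0.928, -0.002], [0.928, 0.372, 0.001], [0.002, -0.001, -1.0]]
force: [-1.8, 3.2, 6.4]
opening: 0.575
```

```bash
python3 v.py scene y 40; python3 v.py side y2 40
```

```text
[0.514  0.107  0.0612] 111.86848179592874 [-1.7887  3.182   6.4303] [ 0.2233  0.1292 -0.0068] 0.5751662801057011 19.65
286 189
[0.514  0.1068 0.0613] 111.86484338966424 [-2.7696  2.7668  6.9536] [ 0.2393  0.0645 -0.0746] 0.5751960277925067 19.7
209 126
```

View pics/y.png

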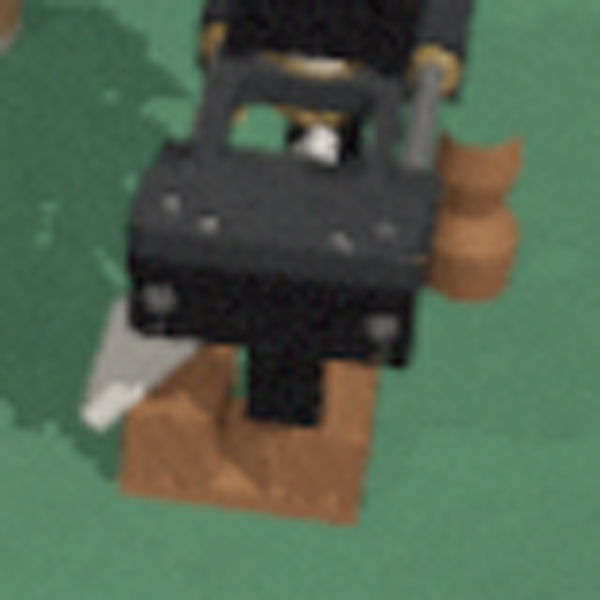

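View pics/y2.png

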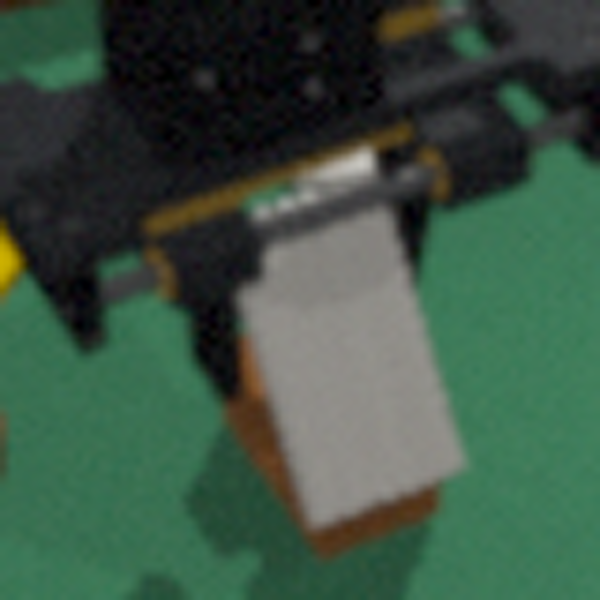

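>>> send_rows --plan '[[[-0.04,0.1,-0.13,0,1],[-0.035,0.09,-0.15,0,1],[-0.02,0.05,-0.15,0,1],[0,0,0,0,1]]]'

```text
time_s: 20.15
position: [0.5119, 0.1131, 0.0475]
tcp_rot: [[-0.373, 0.928, -0.001], [0.928, 0.373, -0.0], [0.0, -0.001, -1.0]]
force: [1.8, -0.1, 0.9]
opening: 0.569
```

```bash
python3 v.py scene z 40; python3 v.py side z2 40
```

```text
[0.5119 0.1131 0.0475] 111.90798261488338 [ 1.7601 -0.0828  0.8891] [-0.215  -0.1934  0.0277] 0.5694976114494951 20.15
288 195
[0.5121 0.113  0.0477] 111.89172934116121 [ 0.7464 -1.7657  0.8445] [-0.1996 -0.2015 -0.0378] 0.5764139815640393 20.2
208 129
```

View pics/z.png

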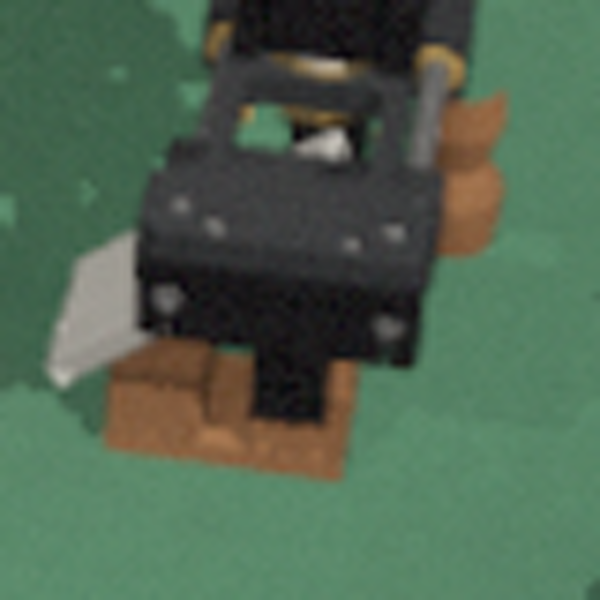

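View pics/z2.png

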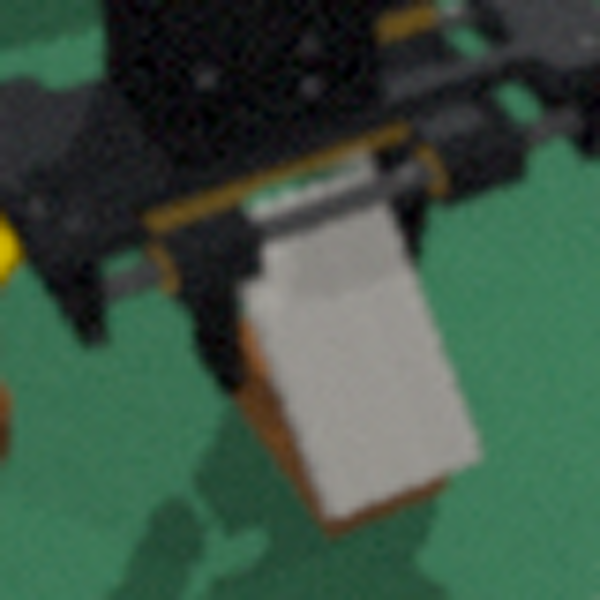

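>>> send_rows --plan '[[[-0.01,0.02,-0.1,0,1],[0,0,-0.1,0,1],[0,0,-0.06,0,1],[0,0,0,0,1]]]'

```text
time_s: 20.65
position: [0.5119, 0.1135, 0.0404]
tcp_rot: [[-0.373, 0.928, -0.0], [0.928, 0.373, -0.0], [-0.0, -0.0, -1.0]]
force: [1.0, -0.6, -0.2]
opening: 0.574
```

```bash
python3 v.py scene a1 40; python3 v.py wrist a2
```

```text
[0.5119 0.1135 0.0404] 111.8908621089527 [ 0.9903 -0.6305 -0.175 ] [-0.3056 -0.2426  0.0567] 0.5735939594444409 20.65
288 197
[0.512  0.1135 0.0405] 111.8869186645921 [ 0.1212 -1.7154 -0.3756] [-0.2502 -0.2211  0.0224] 0.5743632406394765 20.7
209 203
```

View pics/a1.png

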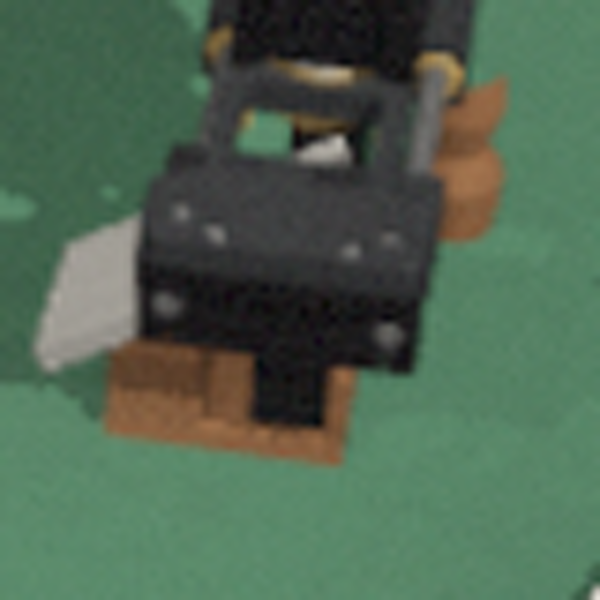

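View pics/a2.png

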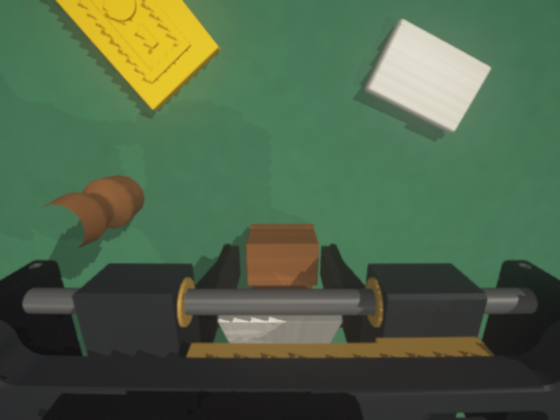

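```bash
python3 - <<'E'
from ov import *
C=[(0,0,255),(255,0,255),(255,0,0)]
cs=lambda s:[(plate(s,90,.076),C[0]),(plate(s,90,.086),C[1]),(plate(s,78,.080),C[2])]
draw("scene","b1",cs)
draw("side","b2",cs)
E
```

```text
[0.512  0.1135 0.0406] [ 0.1683 -1.3096 -0.1161] 20.75
[0.512  0.1135 0.0406] [ 0.6424 -2.0874 -0.0579] 20.8
```

View pics/b1.png

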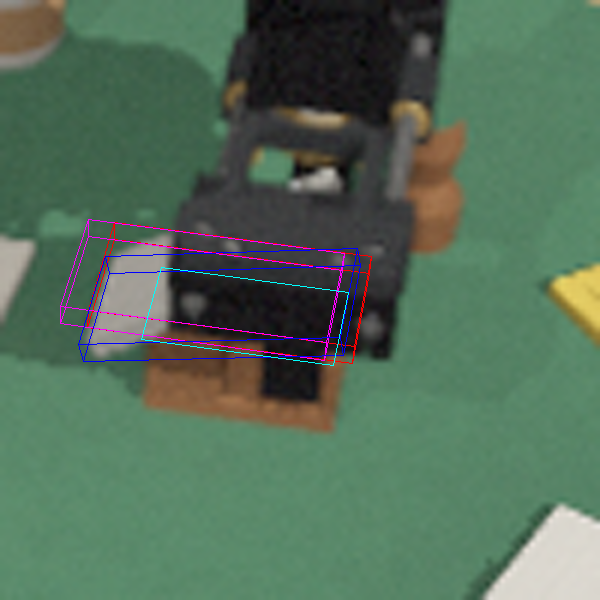

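View pics/b2.png

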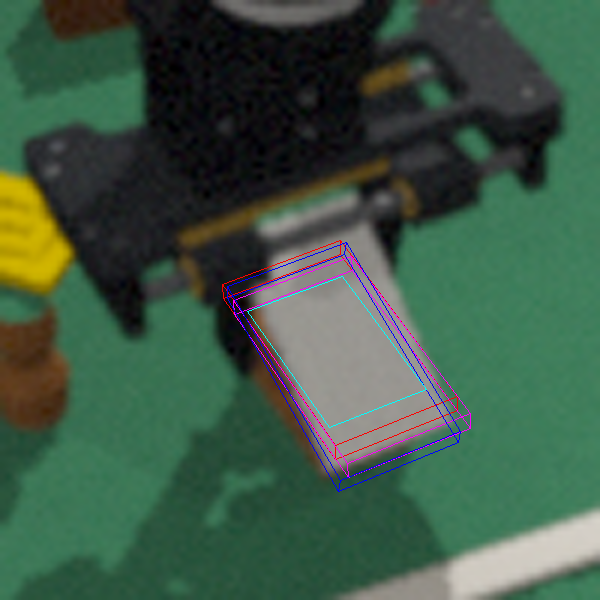

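```bash
python3 - <<'E'
from ov import *
from scipy.optimize import least_squares
r=cap("side"); s=r["state"]
u=proj(r,[s["position"]])[0].astype(int); h=50; y0=max(u[1]-h,0);x0=max(u[0]-h,0)
im=cv2.resize(r["img"][y0:y0+2*h,x0:x0+2*h],None,fx=8,fy=8,interpolation=cv2.INTER_CUBIC)[:,:800][0:600]
cv2.imwrite("pics/b3.png",im); print(x0,y0)
for psi in (50,60,70,80,90):
  for d in (.056,.07):
    P=plate(s,psi,d); q=proj(r,P)
    # back face is h=-.004: idx 0(w-),2(w+) tip ; 4,6 upper
    print(psi,d,((q[[0,2,4,6]]-[x0,y0]+.5)*8).round(0).tolist())
E
```

```text
198 121
50 0.056 [[401.0, 609.0], [558.0, 546.0], [280.0, 301.0], [440.0, 243.0]]
50 0.07 [[419.0, 654.0], [575.0, 590.0], [298.0, 346.0], [457.0, 288.0]]
60 0.056 [[408.0, 601.0], [566.0, 538.0], [275.0, 305.0], [433.0, 247.0]]
60 0.07 [[428.0, 645.0], [586.0, 581.0], [294.0, 348.0], [452.0, 289.0]]
70 0.056 [[413.0, 588.0], [572.0, 525.0], [271.0, 312.0], [428.0, 255.0]]
70 0.07 [[435.0, 630.0], [594.0, 565.0], [291.0, 352.0], [449.0, 293.0]]
80 0.056 [[415.0, 570.0], [576.0, 506.0], [268.0, 323.0], [425.0, 266.0]]
80 0.07 [[438.0, 608.0], [599.0, 543.0], [289.0, 358.0], [446.0, 300.0]]
90 0.056 [[415.0, 547.0], [576.0, 483.0], [268.0, 337.0], [423.0, 280.0]]
90 0.07 [[437.0, 580.0], [600.0, 515.0], [288.0, 366.0], [445.0, 308.0]]
```

View pics/b3.png

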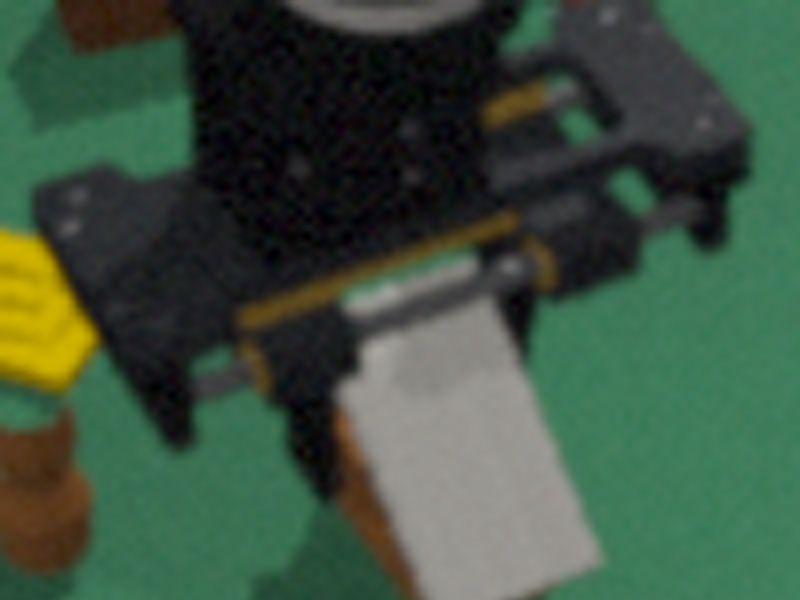

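```bash
python3 - <<'E'
from ov import *
r=cap("side"); cv2.imwrite("pics/b4.png",cv2.resize(r["img"][145:215,215:295],None,fx=9,fy=8.5,interpolation=cv2.INTER_CUBIC))
r=cap("scene"); cv2.imwrite("pics/b5.png",cv2.resize(r["img"][190:265,285:375],None,fx=8.5,fy=8,interpolation=cv2.INTER_CUBIC))
E
```

```text
(no output)
```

View pics/b4.png

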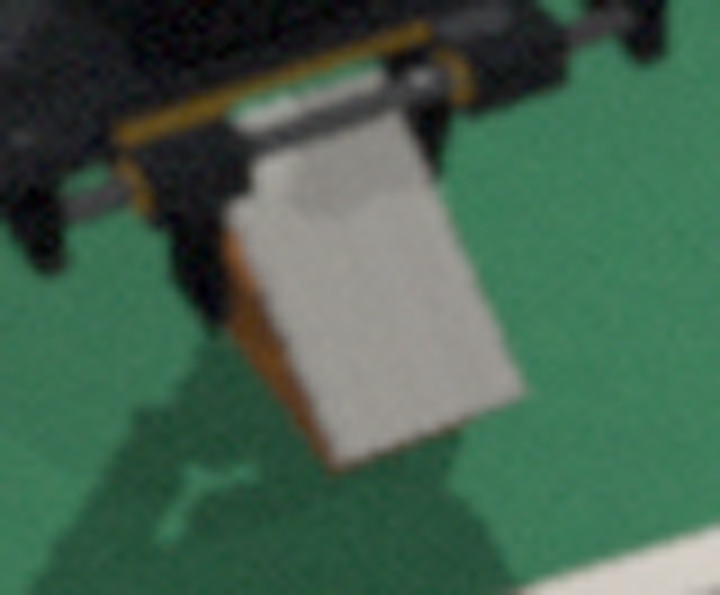

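View pics/b5.png

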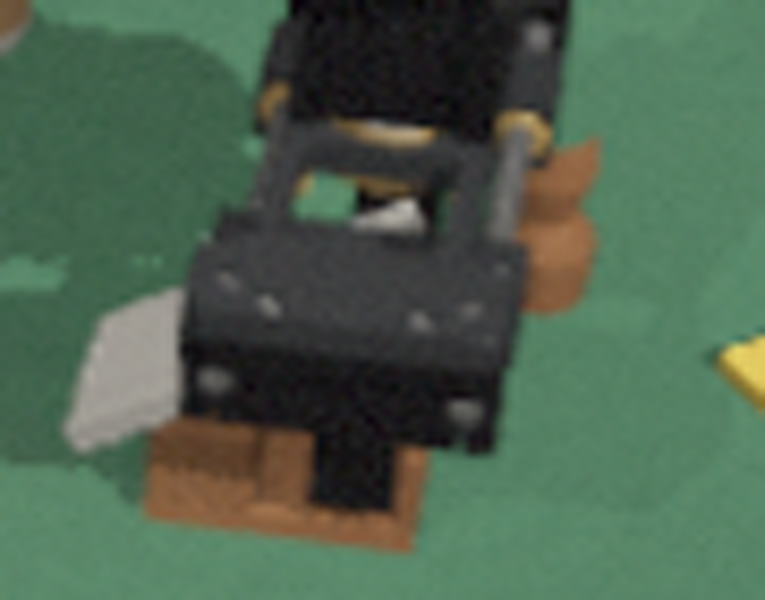

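```bash
cat > fit.py <<'E'
from ov import *
from scipy.optimize import least_squares
rs=cap("side"); rc=cap("scene"); s=rc["state"]
Sd=lambda x,y: np.array([215+x/9-.5,145+y/8.5-.5]); Sc=lambda x,y: np.array([285+x/8.5-.5,190+y/8-.5])
def pl(p):
    psi,d,e=p[:3]; th=np.radians(111.85); X=np.array([np.cos(th),np.sin(th),0]); Z=np.array([0,0,1.])
    a=np.radians(psi); n=np.cos(a)*X-np.sin(a)*Z
    return plate(s,psi,d)+e*n
def res(p):
    P=pl(p); qs=proj(rs,P)+p[3:5]; qc=proj(rc,P)+p[5:7]; o=[]
    def pt(q,m): o.extend(q-m)
    def ln(a,b,m): t=(b-a)/np.linalg.norm(b-a); o.append(t[0]*(m-a)[1]-t[1]*(m-a)[0])
    pt(qs[0],Sd(335,462)); pt(qs[2],Sd(523,393)); ln(qs[2],qs[6],Sd(440,195)); ln(qs[0],qs[4],Sd(245,245))
    ln(qs[4],qs[6],Sd(240,112)); ln(qs[4],qs[6],Sd(370,75))
    pt(qc[2],Sc(72,430)); pt(qc[0],Sc(105,318)); ln(qc[3],qc[7],Sc(185,408))
    return np.r_[o,p[3:7]/1.0,(p[2])/0.003]
for w0 in (50,70):
    f=least_squares(res,[w0,.06,0,0,0,0,0],x_scale=[10,.01,.003,1,1,1,1]); print(f.x,f.cost); print(f.fun.round(2))
P=pl(f.x); print("tip",P[:4].mean(0),"up",P[4:].mean(0))
E
python3 fit.py
```

```text
[66.273   0.0711 -0.0108  0.2147 -1.0974 -1.2266 -2.0875] 19.937397073454605
[ 1.05 -1.08  0.2  -1.05  1.63  0.88 -1.58 -0.67  0.08 -0.1   0.56 -0.77
 -3.01  0.21 -1.1  -1.23 -2.09 -3.61]
[66.2731  0.0711 -0.0108  0.2147 -1.0974 -1.2266 -2.0874] 19.937397073702595
[ 1.05 -1.08  0.2  -1.05  1.63  0.88 -1.58 -0.67  0.08 -0.1   0.56 -0.77
 -3.01  0.21 -1.1  -1.23 -2.09 -3.6 ]
tip [0.5378 0.049  0.024 ] up [0.5051 0.1306 0.0626]
```

>>> send_rows --plan '[[[0,0,-0.1,0,1],[0,0,-0.1,0,1],[0,0,-0.1,0,1],[0,0,0,0,1]]]'

```text
time_s: 21.5
position: [0.5117, 0.1138, 0.0312]
tcp_rot: [[-0.373, 0.928, -0.001], [0.928, 0.373, 0.0], [0.0, -0.0, -1.0]]
force: [0.2, -0.2, 1.4]
opening: 0.574
```

```bash
python3 v.py scene c1 40; python3 v.py side c22 40
```

```text
[0.5117 0.1138 0.0312] 111.89875606225883 [ 0.244  -0.2037  1.444 ] [-0.1544 -0.176   0.0011] 0.5743704691541759 21.5
288 200
[0.5117 0.1137 0.0313] 111.89709571861232 [ 0.6185 -0.7717  1.4755] [-0.1811 -0.2002 -0.0286] 0.5705809843131818 21.55
208 133
```

View pics/c1.png

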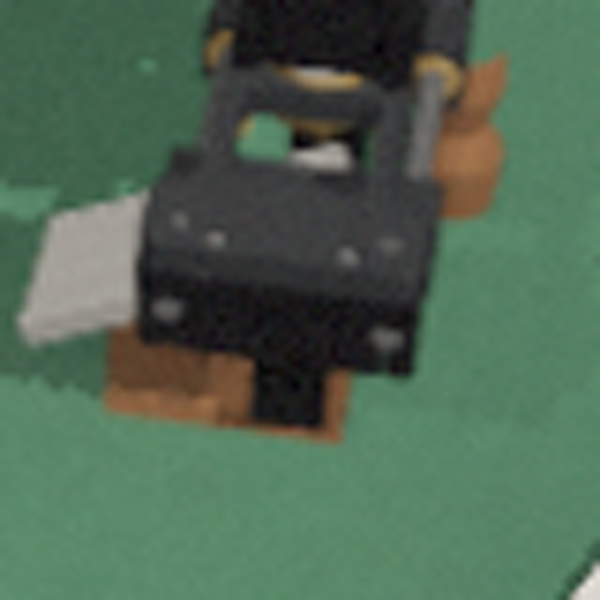

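View pics/c22.png

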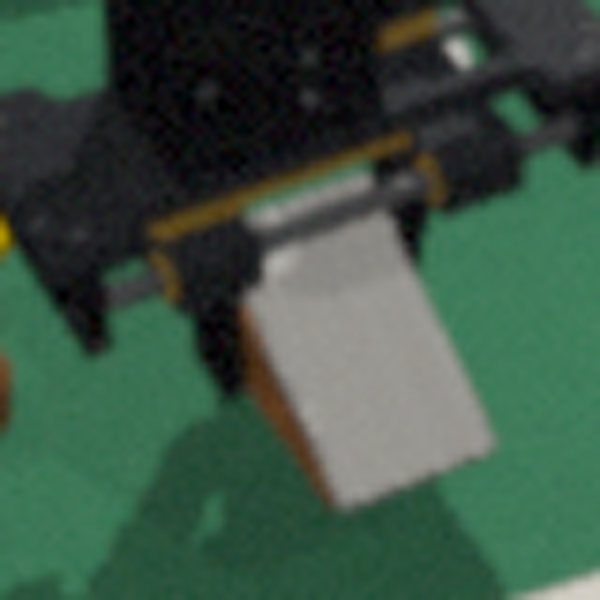

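>>> send_rows --plan '[[[0,0,-0.1,0,1],[0,0,-0.1,0,1],[0,0,-0.05,0,1],[0,0,0,0,1]]]'

```text
time_s: 22.0
position: [0.5118, 0.1137, 0.0239]
tcp_rot: [[-0.373, 0.928, -0.0], [0.928, 0.373, 0.0], [0.0, -0.0, -1.0]]
force: [-0.1, 0.4, 1.5]
opening: 0.57
```

```bash
python3 v.py scene d1 40; python3 v.py side d2 40
```

```text
[0.5118 0.1137 0.0239] 111.88822653790584 [-0.1424  0.428   1.4913] [-0.0808 -0.2214  0.    ] 0.5704100094831488 22.0
288 203
[0.5118 0.1137 0.024 ] 111.8915394387754 [-0.3026 -1.0744  2.0236] [-0.0718 -0.1325 -0.0351] 0.5745315716294864 22.05
208 136
```

View pics/d1.png

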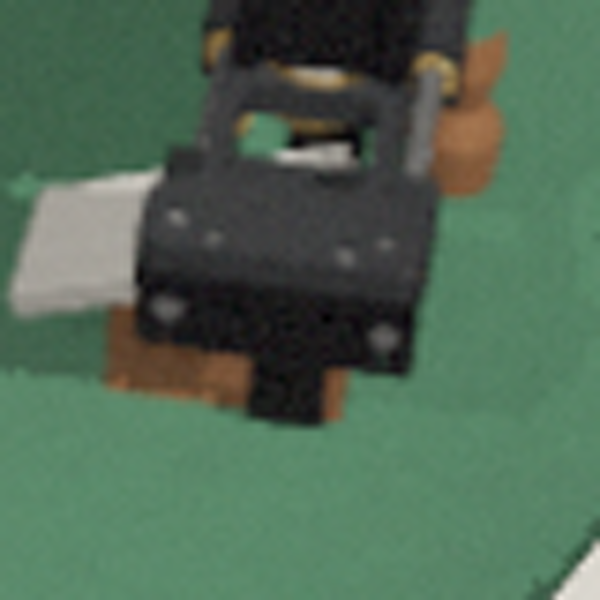

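View pics/d2.png

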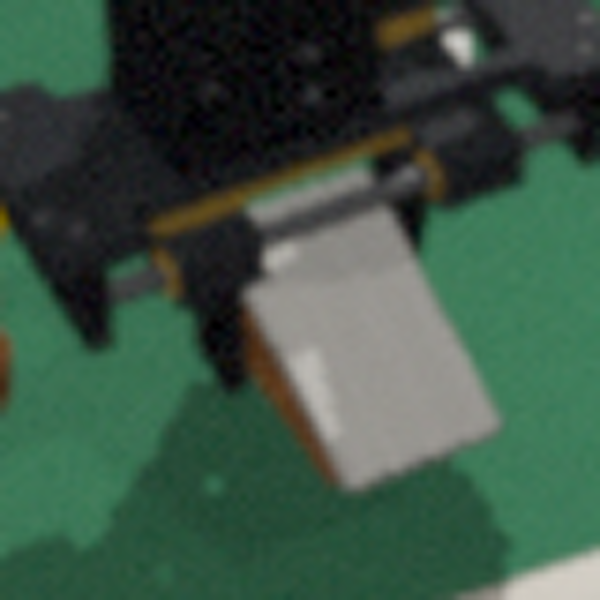

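>>> send_rows --plan '[[[0,0,0,0,-0.2],[0,0,0,0,-0.4],[0,0,0,0,-0.7],[0,0,0,0,-1],[0,0,0,0,-1]]]'

```text
time_s: 22.6
position: [0.5118, 0.1137, 0.0241]
tcp_rot: [[-0.373, 0.928, -0.0], [0.928, 0.373, -0.0], [0.0, -0.0, -1.0]]
force: [-0.8, -0.1, -0.7]
opening: 0.881
```

```bash
python3 v.py scene e1 40; python3 v.py wrist e22
```

```text
[0.5118 0.1137 0.0241] 111.88663616969788 [-0.8281 -0.118  -0.6949] [ 0.0597 -0.095   0.0145] 0.8814844530186291 22.6
288 203
[0.5118 0.1137 0.0241] 111.88522230820575 [-0.048  -0.1718  0.6063] [-0.0215 -0.1422 -0.0151] 0.9175634167692848 22.65
209 203
```

View pics/e1.png

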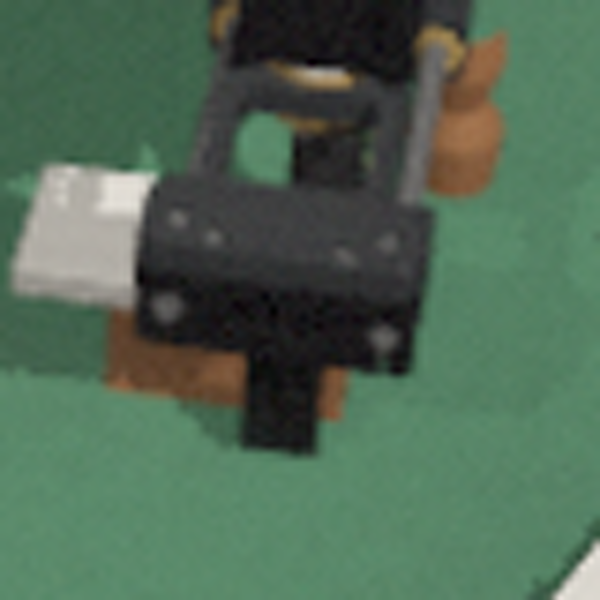

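View pics/e22.png

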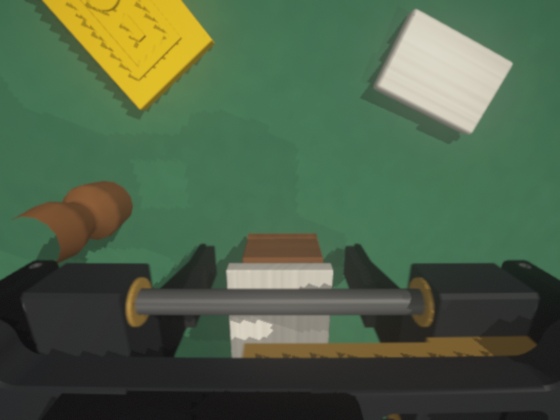

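>>> send_rows --plan '[[[0,0,0.3,0,-1],[0,0,0.9,0,-1],[0,0,0.9,0,-1],[0,0,0.9,0,-1],[0,0,0.9,0,-1],[0,0,0.7,0,-1],[0,0,0,0,-1]]]'

```text
time_s: 23.4
position: [0.5139, 0.1138, 0.1655]
tcp_rot: [[-0.373, 0.928, 0.007], [0.928, 0.373, 0.0], [-0.003, 0.007, -1.0]]
force: [1.3, -0.4, -0.5]
opening: 1.001
```

```bash
python3 v.py wrist f1
```

```text
[0.5139 0.1138 0.1655] 111.894754345892 [ 1.336  -0.3777 -0.4583] [ 0.0106 -0.1346  0.045 ] 1.0005119714920219 23.4
209 203
```

View pics/f1.png

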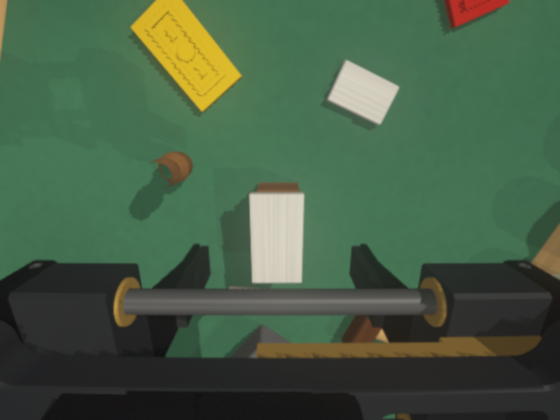

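```bash
python3 - <<'E'
from h import *
r=cap("wrist","g1"); im=r["img"]
cv2.imwrite("pics/g2.png",cv2.resize(im[175:295,220:340],None,fx=5,fy=5,interpolation=cv2.INTER_CUBIC))
print(r["state"]["position"],r["state"]["time_s"])
np.savez("g1.npz",pose=r["pose"],mtx=r["mtx"],distortion=r["distortion"])
E
```

```text
[0.5127 0.1137 0.1638] 23.45
```

View pics/g2.png

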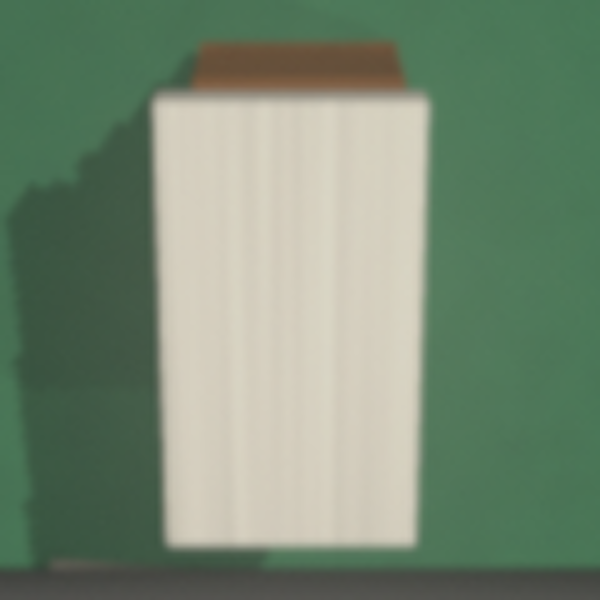

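```bash
python3 - <<'E'
from h import *
r=dict(np.load("g1.npz"))
p=unproj(r,np.array([[152,95],[430,95],[418,548],[165,548]])/5+np.array([220,175])-.4,0.044); print(p,fitrect(p[:,:2]))
E
```

```text
[[0.4814 0.1178 0.044 ]
 [0.5298 0.1371 0.044 ]
 [0.5662 0.0469 0.044 ]
 [0.5173 0.0274 0.044 ]] (array([0.5237, 0.0823]), np.float64(0.05235970424080401), np.float64(21.773628586594356), np.float64(0.09719299940739942), np.float64(-68.19856731425969))
```

>>> send_rows --plan '[[[0.2,-0.55,-0.3,0,-1],[0.17,-0.5,-0.8,0,-1],[0,0,-0.9,0,-1],[0,0,-0.9,0,-1],[0,0,-0.7,0,-1],[0,0,-0.45,0,-1],[0,0,-0.1,0,-1],[0,0,0,0,-1]]]'

```text
time_s: 24.3
position: [0.5225, 0.0822, 0.037]
tcp_rot: [[-0.373, 0.928, -0.002], [0.928, 0.373, 0.0], [0.001, -0.002, -1.0]]
force: [-0.2, 0.5, 0.3]
opening: 1.0
```

>>> send_rows --plan '[[[0.04,0,0.03,0,-1],[0,0,0,0,1],[0,0,0,0,1],[0,0,0,0,1],[0,0,0,0,1],[0,0,0,0,1],[0,0,0,0,1],[0,0,0,0,1],[0,0,0.3,0,1],[0,0,0.7,0,1],[0,0,0.9,0,1],[0,0,0.9,0,1],[0,0,0.5,0,1],[0,0,0,0,1]]]'

```text
time_s: 25.7
position: [0.5256, 0.0822, 0.14]
tcp_rot: [[-0.373, 0.928, 0.005], [0.928, 0.373, -0.0], [-0.002, 0.005, -1.0]]
force: [1.6, 0.1, -1.4]
opening: 0.595
```

```bash
python3 v.py wrist h1
```

```text
[0.5256 0.0822 0.14  ] 111.89345043792008 [ 1.6148  0.0565 -1.3616] [ 0.0105 -0.0849  0.0194] 0.5948137543902177 25.7
209 203
```

View pics/h1.png

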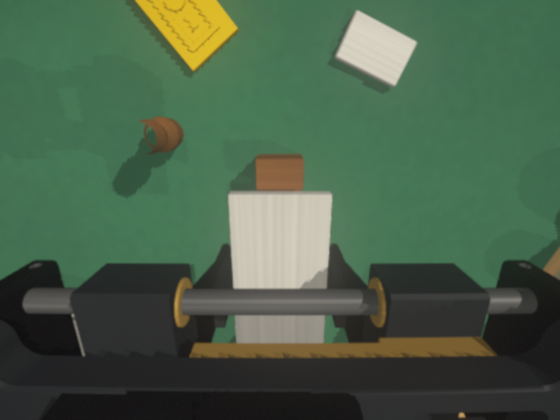

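>>> send_rows --plan '[[[0.04,-0.5,0,0.5,1],[0.04,-0.9,0,0.65,1],[0.04,-0.9,0,0.65,1],[0.04,-0.9,0,0.65,1],[0.04,-0.9,0,0.65,1],[0.04,-0.9,0,0.65,1],[0.04,-0.9,0,0.65,1],[0.04,-0.9,0,0.65,1],[0.04,-0.9,0,0.65,1],[0.04,-0.9,0,0.65,1],[0.04,-0.9,0,0.65,1],[0.04,-0.9,0,0.65,1],[0.04,-0.9,0,0.65,1],[0.04,-0.9,0,0.65,1],[0.04,-0.9,0,0.65,1],[0.04,-0.9,0,0.65,1],[0.04,-0.9,0,0.45,1],[0,-0.5,0,0,1],[0,0,0,0,1]]]'

```text
time_s: 27.65
position: [0.5439, -0.3815, 0.1361]
tcp_rot: [[-0.993, 0.122, -0.001], [0.122, 0.993, 0.001], [0.001, 0.0, -1.0]]
force: [-0.6, -0.7, -1.6]
opening: 0.592
```

```bash
python3 - <<'E'
from h import *
r=cap("wrist","i1"); s=r["state"]; print(s["position"],yawd(s),s["time_s"],s["joint_positions"])
np.savez("i1.npz",pose=r["pose"],mtx=r["mtx"],distortion=r["distortion"])
cv2.imwrite("pics/i2.png",cv2.resize(r["img"][60:220,180:390],None,fx=3.7,fy=3.7,interpolation=cv2.INTER_CUBIC))
E
```

```text
[ 0.5439 -0.3815  0.1361] 173.00079160771156 27.65 [ -44.6584   40.0601   80.9582   -0.0149   59.0377 -127.6515]
```

View pics/i1.png

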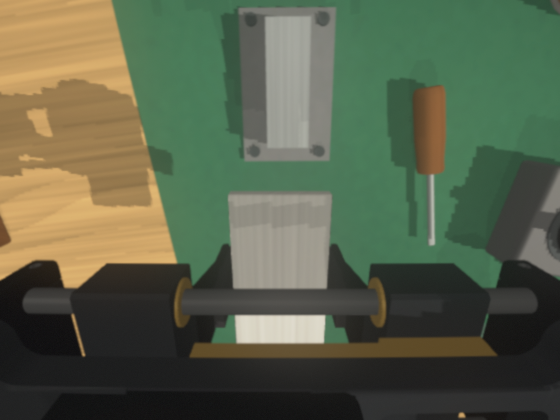

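View pics/i2.png

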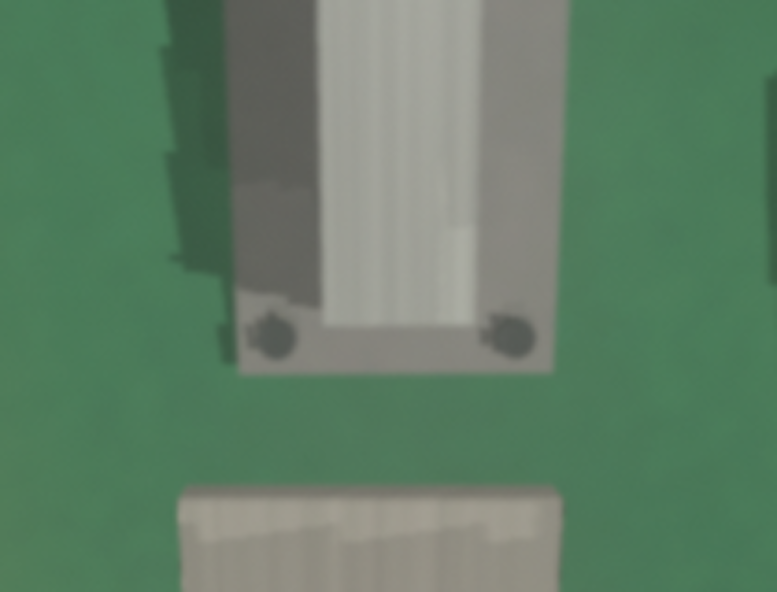

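```bash
python3 - <<'E'
from h import *
r=dict(np.load("i1.npz"))
im=cv2.imread("pics/i1.png"); cv2.imwrite("pics/i3.png",cv2.resize(im[0:60,230:345],None,fx=6,fy=6,interpolation=cv2.INTER_CUBIC))
f=lambda a:np.array(a)/3.7+np.array([180,60])-.4
b=np.r_[[[267,16],[309,16]],f([[475,325],[323,325]])]
p=unproj(r,b,.034); print(p,fitrect(p[:,:2]))
ft=unproj(r,f([[240,374],[553,374]]),.005); print("foot end",ft, ft.mean(0))
pe=unproj(r,f([[182,496],[560,496]]),.1361+.006); print("plate end",pe,pe.mean(0))
tcp=np.array([.5439,-.3815]); th=np.radians(173); X=np.array([np.cos(th),np.sin(th)]); Y=np.array([np.sin(th),-np.cos(th)])
for q in pe: print((q[:2]-tcp)@X,(q[:2]-tcp)@Y)
E
```

```text
[[ 0.3878 -0.3717  0.034 ]
 [ 0.3916 -0.3408  0.034 ]
 [ 0.4872 -0.3507  0.034 ]
 [ 0.4831 -0.3847  0.034 ]] (array([ 0.4374, -0.362 ]), np.float64(0.03270333615150856), np.float64(82.99395327118049), np.float64(0.09615771296275691), np.float64(-6.8573617597501135))
foot end [[ 0.4953 -0.409   0.005 ]
 [ 0.5051 -0.3297  0.005 ]] [ 0.5002 -0.3693  0.005 ]
plate end [[ 0.493  -0.4006  0.1421]
 [ 0.4992 -0.3506  0.1421]] [ 0.4961 -0.3756  0.1421]
0.048144383960936774 -0.025188860547985806
0.04809656830475861 0.025208110524330644
```

View pics/i3.png

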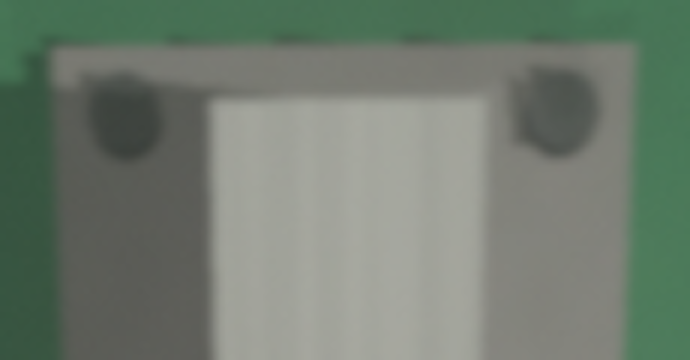

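>>> send_rows --plan '[[[0.1,0.12,-0.5,0,1],[0,0,-0.9,0,1],[0,0,-0.9,0,1],[0,0,-0.5,0,1],[0,0,0,0,1],[0,0,0,0,1]]]'

```text
time_s: 28.3
position: [0.5479, -0.3755, 0.0534]
tcp_rot: [[-0.993, 0.118, -0.0], [0.118, 0.993, 0.0], [0.0, 0.0, -1.0]]
force: [-0.1, -0.9, -1.2]
opening: 0.592
```

```bash
python3 - <<'E'
from h import *
r=cap("wrist","j1"); s=r["state"]; print(s["position"],yawd(s),s["time_s"])
np.savez("j1.npz",pose=r["pose"],mtx=r["mtx"],distortion=r["distortion"],tcp=s["position"],yaw=yawd(s))
cv2.imwrite("pics/j2.png",cv2.resize(r["img"][0:210,190:380],None,fx=3.8,fy=2.85,interpolation=cv2.INTER_CUBIC))
E
```

```text
[ 0.5479 -0.3755  0.0534] 173.23451196784976 28.3
```

View pics/j2.png

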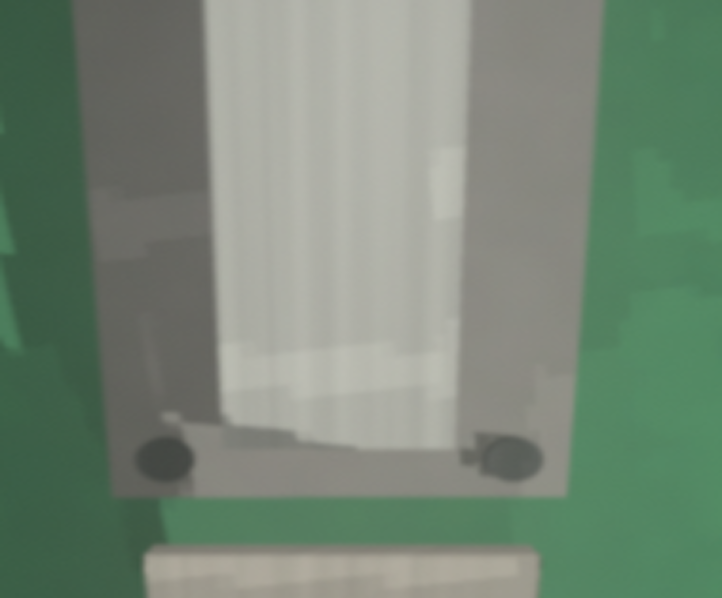

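```bash
python3 - <<'E'
from h import *
r=dict(np.load("j1.npz")); tcp=r["tcp"]; th=np.radians(float(r["yaw"]))
X=np.array([np.cos(th),np.sin(th)]); Y=np.array([np.sin(th),-np.cos(th)])
f=lambda a:np.array(a)/[3.8,2.85]+np.array([190,0])-.4
T=lambda p:np.c_[(p[:,:2]-tcp[:2])@X,(p[:,:2]-tcp[:2])@Y]
print("bar near",T(unproj(r,f([[221.5,449],[457,449.5]]),.034)))
print("bar side L,R far",T(unproj(r,f([[205,1],[470,1]]),.034)))
print("foot",T(unproj(r,f([[113,497],[567,497]]),.005)))
print("plate",T(unproj(r,f([[145,553],[539,553]]),tcp[2]+.006)))
E
```

```text
bar near [[ 0.0627 -0.0179]
 [ 0.0626  0.0169]]
bar side L,R far [[ 0.139  -0.0176]
 [ 0.139   0.0164]]
foot [[ 0.0477 -0.0405]
 [ 0.0477  0.0397]]
plate [[ 0.0482 -0.0257]
 [ 0.0481  0.0254]]
```

>>> send_rows --plan '[[[-0.6,0.07,0,0,1],[-0.75,0.09,0,0,1],[-0.75,0.09,0,0,1],[-0.75,0.08,0,0,1],[-0.55,0.06,0,0,1],[-0.25,0.03,0,0,1],[0,0,0,0,1],[0,0,0,0,1]]]'

```text
time_s: 29.15
position: [0.4393, -0.3647, 0.0544]
tcp_rot: [[-0.993, 0.119, 0.002], [0.119, 0.993, -0.002], [-0.002, -0.002, -1.0]]
force: [-0.7, -0.1, -0.8]
opening: 0.588
```

>>> send_rows --plan '[[[0,0,0,0,1],[0,0,0,0,1]]]'

```text
time_s: 29.35
position: [0.439, -0.3639, 0.0536]
tcp_rot: [[-0.993, 0.118, 0.001], [0.118, 0.993, -0.001], [-0.001, -0.001, -1.0]]
force: [-0.3, -0.5, -1.7]
opening: 0.593
```

```bash
python3 - <<'E'
from h import *
for i in range(3):
    r=cap("wrist","k1"); s=r["state"]; print(s["position"],yawd(s),s["time_s"])
E
```

```text
[ 0.439  -0.3639  0.0536] 173.23083859057778 29.35
[ 0.4388 -0.3638  0.0535] 173.2315343337212 29.4
[ 0.4386 -0.3637  0.0535] 173.22696103793183 29.45
```

View pics/k1.png

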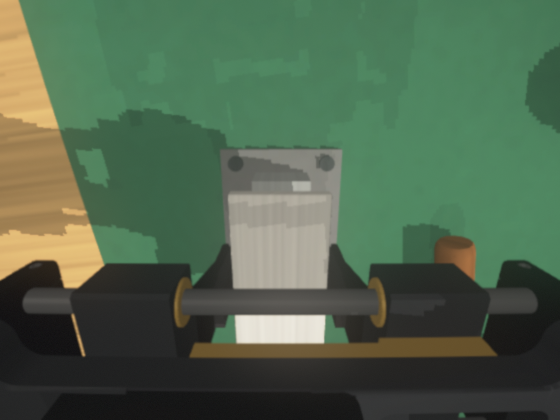

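```bash
python3 - <<'E'
from h import *
r=cap("wrist","k2"); s=r["state"]; print(s["position"],yawd(s),s["time_s"])
np.savez("k2.npz",pose=r["pose"],mtx=r["mtx"],distortion=r["distortion"],tcp=s["position"],yaw=yawd(s))
cv2.imwrite("pics/k3.png",cv2.resize(r["img"][140:220,210:350],None,fx=5.7,fy=5.7,interpolation=cv2.INTER_CUBIC))
E
```

```text
[ 0.4385 -0.3636  0.0534] 173.22253605171366 29.5
```

View pics/k3.png

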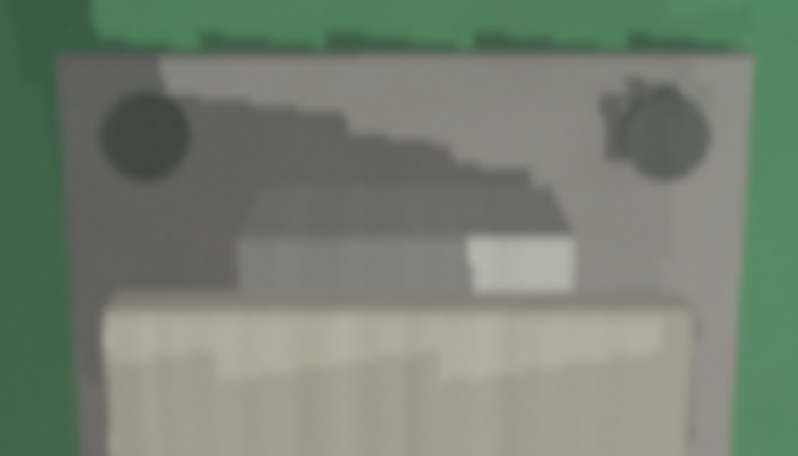

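```bash
python3 - <<'E'
from h import *
r=dict(np.load("k2.npz")); tcp=r["tcp"]; th=np.radians(float(r["yaw"]))
X=np.array([np.cos(th),np.sin(th)]); Y=np.array([np.sin(th),-np.cos(th)])
f=lambda a:np.array(a)/5.7+np.array([210,140])-.4
T=lambda p:np.c_[(p[:,:2]-tcp[:2])@X,(p[:,:2]-tcp[:2])@Y]
print("bar far",T(unproj(r,f([[238,237],[575,237]]),.034)))
print("foot",T(unproj(r,f([[57,55],[753,55]]),.005)))
print("plate",T(unproj(r,f([[102,310],[690,310]]),tcp[2]+.006)))
E
```

```text
bar far [[ 0.049  -0.0164]
 [ 0.049   0.0176]]
foot [[ 0.0641 -0.0394]
 [ 0.064   0.0406]]
plate [[ 0.048  -0.0258]
 [ 0.048   0.0251]]
```

>>> send_rows --plan '[[[-0.03,0.033,-0.1,0,1],[0,0,-0.15,0,1],[0,0,-0.12,0,1],[0,0,-0.06,0,1],[0,0,0,0,1],[0,0,0,0,1]]]'

```text
time_s: 30.15
position: [0.4372, -0.3627, 0.0405]
tcp_rot: [[-0.993, 0.119, -0.0], [0.119, 0.993, 0.0], [0.0, 0.0, -1.0]]
force: [-0.7, 0.4, -0.7]
opening: 0.594
```

```bash
python3 - <<'E'
from h import *
r=cap("wrist","l1"); s=r["state"]; print(s["position"],yawd(s),s["time_s"])
np.savez("k2.npz",pose=r["pose"],mtx=r["mtx"],distortion=r["distortion"],tcp=s["position"],yaw=yawd(s))
cv2.imwrite("pics/l3.png",cv2.resize(r["img"][140:220,210:350],None,fx=5.7,fy=5.7,interpolation=cv2.INTER_CUBIC))
E
```

```text
[ 0.4372 -0.3627  0.0405] 173.19382907840762 30.15
```

View pics/l3.png

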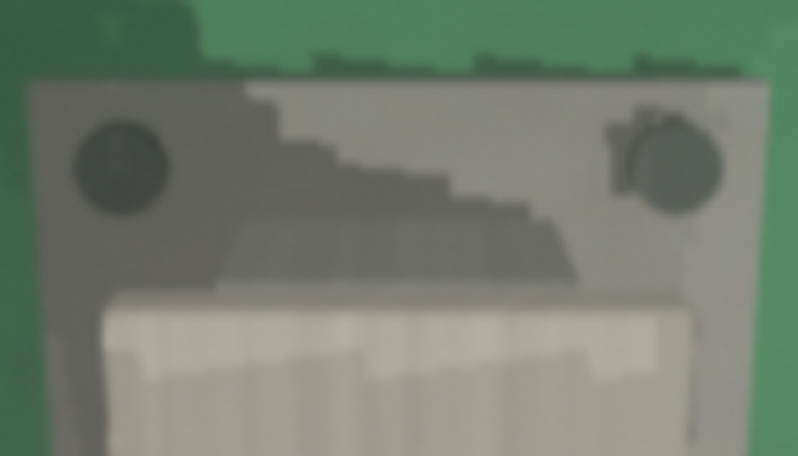

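```bash
python3 - <<'E'
from h import *
r=dict(np.load("k2.npz")); tcp=r["tcp"]; th=np.radians(float(r["yaw"]))
X=np.array([np.cos(th),np.sin(th)]); Y=np.array([np.sin(th),-np.cos(th)])
f=lambda a:np.array(a)/5.7+np.array([210,140])-.4
T=lambda p:np.c_[(p[:,:2]-tcp[:2])@X,(p[:,:2]-tcp[:2])@Y]
print("bar far",T(unproj(r,f([[216,284],[577,282]]),.034)))
print("foot",T(unproj(r,f([[25,80],[771,80]]),.005)))
print("plate",T(unproj(r,f([[102,310],[691,310]]),tcp[2]+.006)))
E
```

```text
bar far [[ 0.0473 -0.0173]
 [ 0.0474  0.0166]]
foot [[ 0.0628 -0.0404]
 [ 0.0627  0.04  ]]
plate [[ 0.048  -0.0258]
 [ 0.048   0.0251]]
```

>>> send_rows --plan '[[[0.013,0,-0.04,0,1],[0,0,-0.03,0,1],[0,0,0,0,1]]]'

```text
time_s: 30.5
position: [0.4377, -0.3628, 0.0387]
tcp_rot: [[-0.993, 0.119, 0.0], [0.119, 0.993, -0.0], [-0.0, -0.0, -1.0]]
force: [0.5, 0.1, -0.4]
opening: 0.596
```

>>> send_rows --plan '[[[0,0,-0.025,0,1],[0,0,-0.02,0,1],[0,0,0,0,1]]]'

```text
time_s: 30.8
position: [0.4377, -0.3628, 0.0386]
tcp_rot: [[-0.993, 0.118, 0.0], [0.118, 0.993, -0.001], [-0.001, -0.001, -1.0]]
force: [-1.5, 1.7, 9.1]
opening: 0.593
```

>>> send_rows --plan '[[[0,0,0.02,0,1],[0,0,0,0,0.1],[0,0,0,0,-0.3],[0,0,0,0,-0.6],[0,0,0,0,-1],[0,0,0,0,-1],[0,0,0,0,-1],[0,0,0.5,0,-1],[0,0,0.9,0,-1],[0,0,0.9,0,-1],[0,0,0.9,0,-1],[0,0,0.5,0,-1],[0,0,0,0,-1]]]'

```text
time_s: 32.1
position: [0.4388, -0.3641, 0.1522]
tcp_rot: [[-0.993, 0.118, 0.004], [0.118, 0.993, -0.005], [-0.005, -0.005, -1.0]]
force: [-0.1, -0.6, -0.7]
opening: 0.998
```

```bash
python3 - <<'E'
from h import *
r=cap("wrist","m1"); s=r["state"]; print(s["position"],yawd(s),s["time_s"])
np.savez("m1.npz",pose=r["pose"],mtx=r["mtx"],distortion=r["distortion"],tcp=s["position"],yaw=yawd(s))
cv2.imwrite("pics/m3.png",cv2.resize(r["img"][150:300,210:350],None,fx=4,fy=4,interpolation=cv2.INTER_CUBIC))
E
```

```text
[ 0.4388 -0.3641  0.1522] 173.20517692187786 32.1
```

View pics/m1.png

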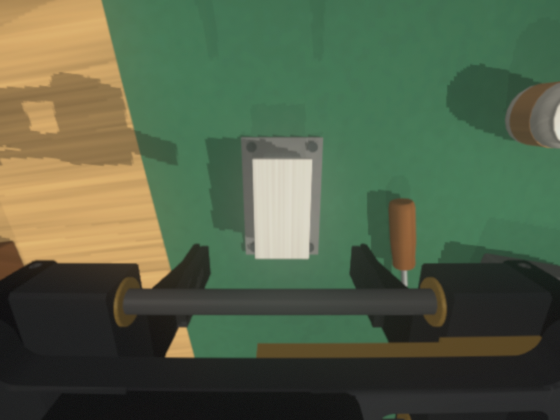

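```bash
python3 - <<'E'
import cv2
im=cv2.imread("pics/m1.png"); cv2.imwrite("pics/m4.png",cv2.resize(im[130:265,230:335],None,fx=4.4,fy=4.4,interpolation=cv2.INTER_CUBIC))
E
```

```text
(no output)
```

View pics/m4.png

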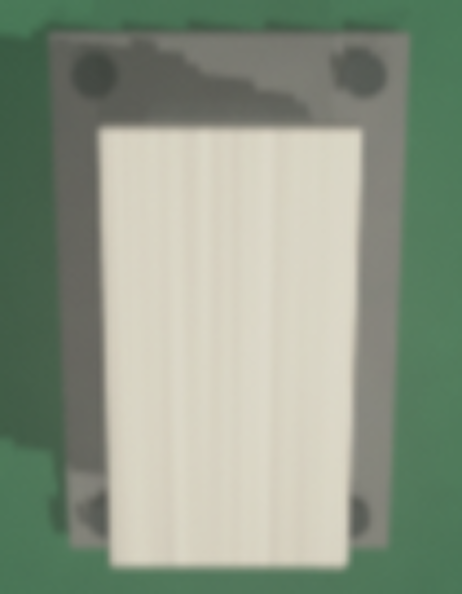

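```bash
python3 - <<'E'
from h import *
r=dict(np.load("m1.npz")); tcp=r["tcp"]; th=np.radians(float(r["yaw"]))
X=np.array([np.cos(th),np.sin(th)]); Y=np.array([np.sin(th),-np.cos(th)])
f=lambda a:np.array(a)/4.4+np.array([230,130])-.4
T=lambda p:np.c_[(p[:,:2]-tcp[:2])@X,(p[:,:2]-tcp[:2])@Y]
for n,q,z in (("plate",[[99,127],[362,127],[349,567],[110,567]],.044),("foot",[[49,32],[410,33],[388,548],[71,548]],.005)):
    p=T(unproj(r,f(q),z)); print(n,p.round(4).tolist(),fitrect(p))
E
```

```text
plate [[0.0495, -0.0243], [0.0495, 0.0273], [-0.0464, 0.0276], [-0.0465, -0.0248]] (array([0.0015, 0.0014]), np.float64(0.05199063032681516), np.float64(89.96271379628875), np.float64(0.0959190355182214), np.float64(-179.9682091947422))
foot [[0.065, -0.0387], [0.0647, 0.0413], [-0.0613, 0.0414], [-0.0614, -0.0384]] (array([0.0017, 0.0014]), np.float64(0.07988267279633729), np.float64(90.05072850840274), np.float64(0.12624183542951667), np.float64(179.9171958393724))
```

>>> send_rows --plan '[[[0.29,0.46,0.1,-0.9,-1],[0.29,0.46,0.1,-1,-1],[0.29,0.46,0.1,-1,-1],[0.29,0.46,0,-1,-1],[0.29,0.46,0,-1,-1],[0.29,0.46,0,-1,-1],[0.29,0.46,0,-1,-1],[0.29,0.46,0,-1,-1],[0.29,0.46,0,-1,-1],[0.29,0.46,0,-1,-1],[0.29,0.46,0,-1,-1],[0.29,0.46,0,-1,-1],[0.29,0.46,0,-1,-1],[0.29,0.46,0,-1,-1],[0.29,0.46,0,-1,-1],[0.29,0.46,0,-0.9,-1],[0.25,0.44,0,-0.5,-1],[0,0,0,0,-1],[0,0,0,0,-1]]]'

```text
time_s: 34.05
position: [0.5835, -0.1285, 0.1569]
tcp_rot: [[0.175, 0.985, -0.002], [0.985, -0.175, 0.0], [0.0, -0.002, -1.0]]
force: [-0.9, -1.1, -0.0]
opening: 1.003
```

```bash
python3 - <<'E'
from h import *
r=cap("wrist","n1"); s=r["state"]; print(s["position"],yawd(s),s["time_s"],s["joint_positions"])
np.savez("n1.npz",pose=r["pose"],mtx=r["mtx"],distortion=r["distortion"],tcp=s["position"],yaw=yawd(s))
u=proj(r,[[.5895,-.109,.06]])[0]; print(u)
x,y=u.astype(int); x0=max(x-60,0);y0=max(y-60,0);print(x0,y0)
cv2.imwrite("pics/n3.png",cv2.resize(r["img"][y0:y0+120,x0:x0+120],None,fx=5,fy=5,interpolation=cv2.INTER_CUBIC))
E
```

```text
[ 0.5835 -0.1285  0.1569] 79.91477311393163 34.05 [-23.1091  34.0814  90.4147  -0.0307  55.6238 -13.0066]
[283.0153 194.9435]
223 134
```

View pics/n3.png

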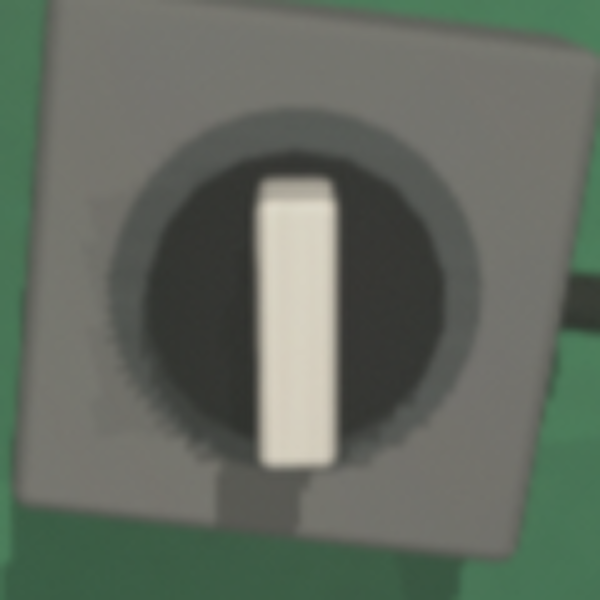

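```bash
python3 - <<'E'
from h import *
r=dict(np.load("n1.npz"))
f=lambda a:np.array(a)/5+np.array([223,134])-.4
p=unproj(r,f([[256,200],[337,197],[337,466],[258,467]]),.072); print(fitrect(p[:,:2]))
p=unproj(r,f([[48,0],[600,55],[513,558],[15,500]]),.042); print(fitrect(p[:,:2]))
E
```

```text
(array([ 0.5883, -0.1107]), np.float64(0.013118968135321957), np.float64(-8.626826315777723), np.float64(0.045656263297113364), np.float64(-99.77910136280467))
(array([ 0.5878, -0.1106]), np.float64(0.09684106259694006), np.float64(-16.456019473584984), np.float64(0.09529555371461072), np.float64(-106.64123741032826))
```

>>> send_rows --plan '[[[0.16,0.59,-0.3,0.1,-1],[0,0,-0.9,0,-1],[0,0,-0.8,0,-1],[0,0,-0.6,0,-1],[0,0,-0.28,0,-1],[0,0,0,0,-1],[0,0,0,0,-1]]]'

```text
time_s: 34.8
position: [0.5893, -0.1116, 0.0719]
tcp_rot: [[0.168, 0.986, 0.001], [0.986, -0.168, -0.0], [-0.0, 0.001, -1.0]]
force: [0.3, -0.5, 0.5]
opening: 0.997
```

```bash
python3 v.py wrist o1
```

```text
[ 0.5893 -0.1116  0.0719] 80.35079241258843 [ 0.2865 -0.5254  0.5118] [-0.0077 -0.09    0.0152] 0.9966424723889467 34.8
209 203
```

View pics/o1.png

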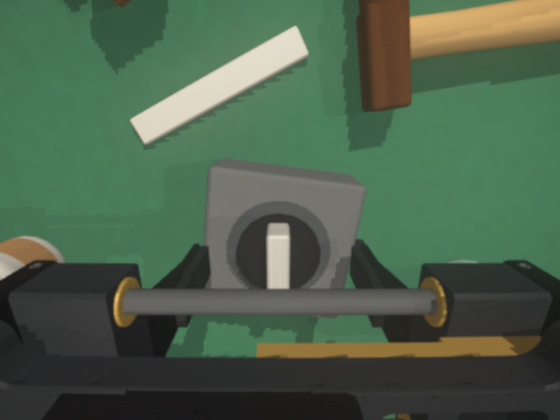

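>>> send_rows --plan '[[[0,0,-0.05,0,-1],[0,0,0,0,0],[0,0,0,0,1],[0,0,0,0,1],[0,0,0,0,1],[0,0,0,0,1],[0,0,0,0,1],[0,0,0,0,1],[0,0,0,0,1],[0,0,0,0,1],[0,0,0,0,1]]]'

```text
time_s: 35.95
position: [0.5891, -0.111, 0.0699]
tcp_rot: [[0.167, 0.986, 0.0], [0.986, -0.167, -0.0], [-0.0, 0.0, -1.0]]
force: [0.4, -0.6, 0.2]
opening: 0.17
```

```bash
python3 -c "
from h import *
s=bot.read_state(); print(s['position'],yawd(s),s['force'],s['moment'],s['opening'],s['joint_positions'])"
```

```text
[ 0.5891 -0.111   0.0699] 80.37289870238703 [ 0.4215 -0.6321  0.2006] [-0.0515 -0.0545 -0.0194] 0.17013979861281328 [-21.3393  41.5277  93.0017   0.0003  45.4692 -11.7125]
```

>>> send_rows --plan '[[[0,0,0,0,1],[0,0,0,0,1],[0,0,0,0.4,1],[0,0,0,0.6,1],[0,0,0,0.6,1],[0,0,0,0.6,1],[0,0,0,0.6,1],[0,0,0,0.6,1],[0,0,0,0.2,1],[0,0,0,0,1]]]'

```text
time_s: 36.95
position: [0.5883, -0.1108, 0.0698]
tcp_rot: [[-0.19, 0.982, -0.002], [0.982, 0.19, 0.0], [0.001, -0.001, -1.0]]
force: [-2.9, -0.1, 2.6]
opening: 0.142
```

```bash
python3 v.py wrist p1
```

```text
[ 0.5883 -0.1108  0.0698] 100.9700481771679 [-2.8956 -0.125   2.5984] [-0.0845  0.3956  0.0168] 0.14231984510324144 36.95
209 203
```

View pics/p1.png

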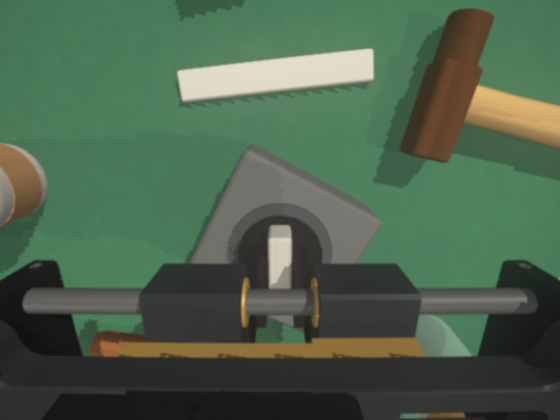

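>>> send_rows --plan '[[[0,0,0,0.6,1],[0,0,0,0.7,1],[0,0,0,0.7,1],[0,0,0,0.7,1],[0,0,0,0.7,1],[0,0,0,0.7,1],[0,0,0,0.7,1],[0,0,0,0.7,1],[0,0,0,0.7,1],[0,0,0,0.7,1],[0,0,0,0.7,1],[0,0,0,0.7,1],[0,0,0,0.7,1],[0,0,0,0.7,1],[0,0,0,0.7,1],[0,0,0,0,1],[0,0,0,0,1]]]'

```text
time_s: 38.7
position: [0.5882, -0.1109, 0.0698]
tcp_rot: [[-0.943, 0.333, -0.002], [0.333, 0.943, 0.0], [0.002, -0.001, -1.0]]
force: [-4.3, -1.0, 3.2]
opening: 0.144
```

```bash
python3 -c "
from h import *
s=bot.read_state(); print(s['position'],yawd(s),s['force'],s['moment'],s['opening'],s['joint_positions'])"
```

```text
[ 0.5882 -0.1109  0.0698] 160.52966281059966 [-4.2833 -0.9977  3.2344] [-0.0724  0.6028  0.21  ] 0.14447464375967506 [-21.3442  41.5208  93.0458  -0.0489  45.5354 -91.8396]
```

>>> send_rows --plan '[[[0,0,0,0.2,1],[0,0,0,0.2,1],[0,0,0,0,1]]]'

```text
time_s: 39.0
position: [0.5882, -0.1109, 0.0698]
tcp_rot: [[-0.956, 0.295, -0.002], [0.295, 0.956, 0.0], [0.002, -0.0, -1.0]]
force: [-4.9, -1.6, 4.2]
opening: 0.146
```

```bash
python3 -c "
from h import *
s=bot.read_state(); print(s['position'],yawd(s),s['force'],s['moment'],s['opening'],s['joint_positions'])"
```

```text
[ 0.5882 -0.1109  0.0698] 162.85683976144458 [-4.8855 -1.5931  4.2226] [-0.1054  0.7437 -0.011 ] 0.14585327990329347 [-21.3544  41.5218  93.0489  -0.0254  45.5368 -94.1934]
```

>>> send_rows --plan '[[[0,0,0,0.25,1],[0,0,0,0,1]]]'

```text
time_s: 39.2
position: [0.5882, -0.1109, 0.0698]
tcp_rot: [[-0.962, 0.273, -0.002], [0.273, 0.962, 0.001], [0.002, 0.0, -1.0]]
force: [-4.4, -1.4, 3.7]
opening: 0.143
```

```bash
python3 -c "
from h import *
s=bot.read_state(); print(s['position'],yawd(s),s['force'],s['moment'],s['opening'])"
```

```text
[ 0.5882 -0.1109  0.0698] 164.16993211127127 [-4.4176 -1.3629  3.7191] [-0.2063  0.7522 -0.4273] 0.14293193515029307
```

>>> send_rows --plan '[[[0,0,0,0.1,1],[0,0,0,0,1],[0,0,0,-0.5,1],[0,0,0,-0.7,1],[0,0,0,-0.7,1],[0,0,0,-0.7,1],[0,0,0,-0.7,1],[0,0,0,-0.7,1],[0,0,0,-0.7,1],[0,0,0,-0.7,1],[0,0,0,-0.7,1],[0,0,0,-0.7,1],[0,0,0,-0.7,1],[0,0,0,-0.7,1],[0,0,0,-0.7,1],[0,0,0,-0.7,1],[0,0,0,-0.7,1],[0,0,0,-0.7,1],[0,0,0,0,1],[0,0,0,0,1]]]'

```text
time_s: 41.2
position: [0.5884, -0.1108, 0.0698]
tcp_rot: [[-0.206, 0.979, -0.002], [0.979, 0.206, 0.001], [0.001, -0.001, -1.0]]
force: [-4.5, -0.3, 3.9]
opening: 0.146
```

```bash
python3 -c "
from h import *
s=bot.read_state(); print(s['position'],yawd(s),s['force'],s['moment'],s['opening'])"
```

```text
[ 0.5884 -0.1108  0.0698] 101.89677061880167 [-4.5214 -0.3432  3.87  ] [-0.2053  0.8202 -0.1673] 0.1455446734536054
```

>>> send_rows --plan '[[[0,0,0,-0.16,1],[0,0,0,0,1],[0,0,0,0,-1],[0,0,0,0,-1],[0,0,0,0,-1],[0,0,0,0,-1],[0,0,0,0,-1],[0,0,0,0,-1],[0,0,0,0,-1],[-0.1,-0.4,0.7,0,-1],[0,-0.2,0.9,0,-1],[0,0,0.9,0,-1],[0,0,0.6,0,-1],[0,0,0,0,-1]]]'

```text
time_s: 42.6
position: [0.5879, -0.1298, 0.1657]
tcp_rot: [[-0.19, 0.982, 0.006], [0.982, 0.19, -0.002], [-0.004, 0.005, -1.0]]
force: [0.1, -0.2, -0.1]
opening: 0.995
```

```bash
python3 - <<'E'
from h import *
r=cap("wrist","q1"); s=r["state"]; print(s["position"],yawd(s),s["time_s"])
np.savez("q1.npz",pose=r["pose"],mtx=r["mtx"],distortion=r["distortion"])
u=proj(r,[[.588,-.111,.06]])[0]; print(u)
x,y=u.astype(int); x0=max(x-60,0);y0=max(y-60,0);print(x0,y0)
cv2.imwrite("pics/q3.png",cv2.resize(r["img"][y0:y0+120,x0:x0+120],None,fx=5,fy=5,interpolation=cv2.INTER_CUBIC))
cap("scene","r1"); cap("side","r22")
E
```

```text
[ 0.5879 -0.1298  0.1657] 100.93405883547756 42.6
[283.3343 194.006 ]
223 134
```

View pics/q3.png

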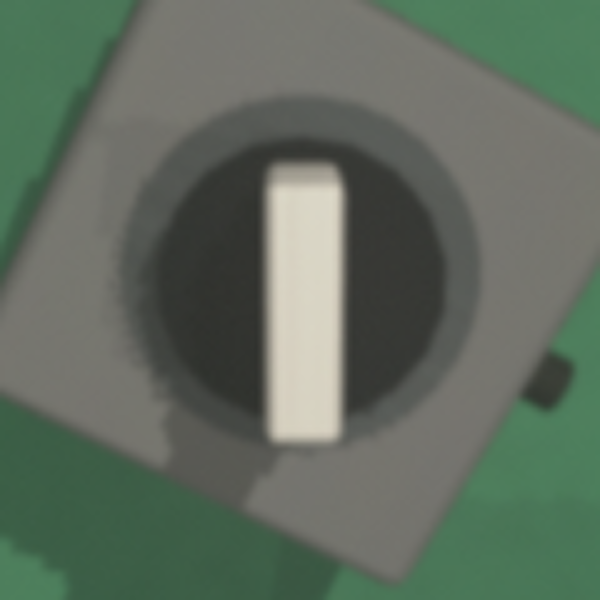

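View pics/r1.png

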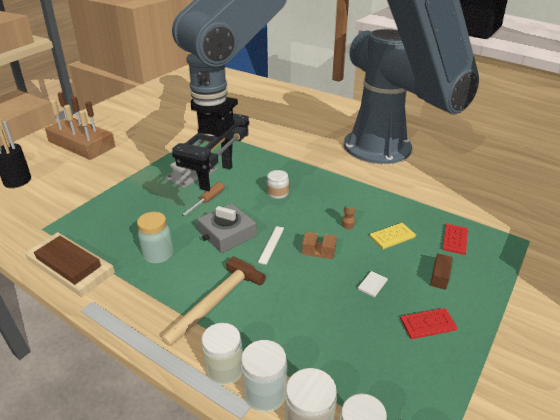

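View pics/r22.png

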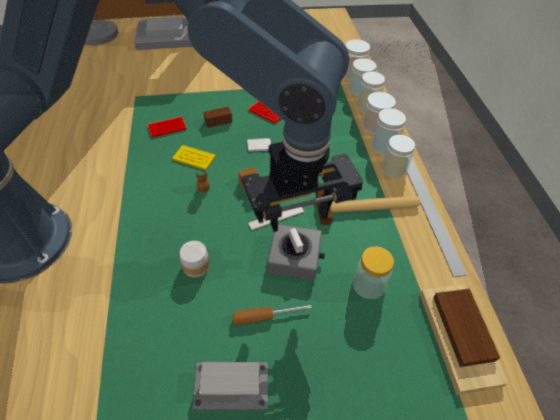

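```bash
python3 - <<'E'
from h import *
r=dict(np.load("q1.npz")); f=lambda a:np.array(a)/5+np.array([223,134])-.4
print(fitrect(unproj(r,f([[267,183],[343,183],[343,441],[267,441]]),.072)[:,:2]))
a=cv2.imread("pics/a_side.png");b=cv2.imread("pics/r22.png")
print(bot.hand_in())
E
```

```text
(array([ 0.5879, -0.1102]), np.float64(0.012883243495478968), np.float64(10.820383027919906), np.float64(0.045268071116057684), np.float64(-78.86918600945772))
the job is handed in; nothing more can be done
None
```

The plate is lying relief down on the bar of the loading bed, and the selector is on its third click. I handed the job in at about 43 s of the 72 s allowed; no verdict came back.

**Plate:** I picked it off the block and turned it over by pushing it against the outer edge of the stand. Then I let it down flat on the stand's top, re-gripped it at its centre and laid it on the bar. I did not use the slot.
- **Placing:** the last close view put it within about 0.2 mm and 0.1° of the bed foot's centre and direction. The bar itself was hidden by then. Just before touchdown the bar end and the plate end agreed to about 0.5 mm.
- **Forces:** the wrist read about 9 N when the plate touched the bar. During the turn it reached about 24 N when the plate jammed on the stand's edge.
- **Slip:** the plate slid in the jaws while it turned. I released it for the last few degrees, so it dropped a short way onto the stand.

**Selector:** I turned it anticlockwise from click 4 until the torque rose to about 0.43 N m at the end stop. From there I turned it clockwise 62° to click 3 and let go. The last view puts the bar at about 101°, where click 3 should be.

**Other objects:** the final scene and side pictures show the other things where they started, judged by eye. The gripper is open and clear of everything.

**Disagreement:** wrist views of the bed taken from different directions differed by up to about 5 mm. I therefore set the final position from views that showed the plate and the bar together.

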